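# Freshen the damp shoe tree

### The job

The cedar shoe tree with the blue heel is damp: set it down gently on the shoe freshener's pad, under the hood, lying flat inside the black outline with its blue heel at the outline's blue end, and let go of it. Then start the freshener by pressing the white button all the way down and letting it come up, and after it the orange button in the same way, one at a time. Do not bump the hood, and leave the plain shoe tree, the key dish and the polish tin where they are.

Things in the scene. Friction and masses are not known exactly. Their poses are not given: they have to be found in the camera images.
- damp_center (a point): Damp cedar shoe tree with a bright blue heel, the one to move: loose, lying flat, 200 mm long, 48 mm high, 0.15 to 0.31 kg. Point at mid-length, 26 mm above its underside, within 15 mm of its balance point; +x points to the toe, z up. Grasp here: a straight bar 24 mm wide (y), free from x -56 to +36 mm, its underside 11 and top 41 mm above the tree's underside.
- damp_toe (a point): Point in the damp tree's toe, 68 mm along +x from its centre point, same height and axes. The toe is a cedar block 64 mm wide, 48 mm high, with a rounded front (x +36 to +100 mm from the centre); the heel is an upright blue cylinder 44 mm across, 44 mm high (x -100 to -56 mm).
- spot (a point): Middle of the black outline on the freshener's fixed white base (260 by 260 mm), on its top surface, 45 mm above the bench. +x runs along the outline to the end where the toe goes (away from the robot, within 15 degrees), y left, z up. The outline is 220 by 84 mm inside; its -x end is filled blue for 50 mm: the heel goes there.
- hood: Fixed grey arch over the pad; spot's axes, origin on the bench 45 mm under the spot. Flat roof x -25 to +75, y +-130 mm, underside 280 and top 302 mm above the bench; posts at x +32 to +68, inner faces y +-115 mm. Open in front (-x). A gripper pointing straight down over the spot hits the roof; tilted 25 to 40 degrees, tips forward (+x) and down, body back towards -x, it clears the roof.
- white_top (a point): Middle of the top face of the white push button (32 mm across), on the 30 mm high console at the front left of the freshener; it is pressed straight down. The two buttons stand about 58 mm apart and may have changed places.
- orange_top (a point): Middle of the top face of the orange push button, same kind as the white one.
- white (a joint): How far the white button is pressed: 0 up, 0.006 m fully down; springs back; about 5 N holds it fully down.
- orange (a joint): The same for the orange button.
- spare_center (a point): The other shoe tree, same shape and size but with a plain cedar heel; same point and axes. Leave it alone.
- dish: White ceramic key dish, 110 mm across, 30 mm high, loose; origin at the centre of its underside. Leave it alone.
- tin: Closed round polish tin, 73 mm across, 27 mm high, loose; origin at the centre of its underside. Leave it alone.
Not all that is in view belongs to the job. What is shaped like the part that bears damp_center but red is not meant.

How it is judged:
On the way, in this order (a step that is already met when the one before it is completed fails the run):
1. the damp shoe tree lies flat inside the outline, blue heel at the blue end, released and at rest (x of damp_center in the frame of spot between -0.012 and 0.012 m and y of damp_center in the frame of spot between -0.012 and 0.012 m and z of damp_center in the frame of spot between 0.022 and 0.03 m and angle between the x axis of damp_center and the x axis of spot, either way round below 0.2 rad and angle between damp_center's own z axis and vertical below 0.08 rad and x of damp_toe in the frame of spot above 0.05 m and linear speed of damp below 0.02 m/s and contact force between the fingers and damp below 0.1 N), for 0.3 s.
2. the white button is pressed down (value of joint white above 0.004 m), for 0.02 s.
3. the white button has come up again (value of joint white below 0.0015 m), for 0.02 s.
4. the orange button is pressed down (value of joint orange above 0.004 m), for 0.02 s.
At the end, for the whole second after the job is handed in: The blue-heeled shoe tree lies flat on the pad, centre within 12 mm of the outline's middle along and across, within 0.2 rad of its direction, heel at the blue end, released, at rest; both buttons up; plain tree, dish and tin within 20 mm of their starts (all of step 1 and value of joint each of white, orange below 0.0015 m and distance of each of spare_center, dish, tin from where it was at the start of the episode below 0.02 m); the robot touches nothing.
It fails at once if the plain shoe tree, key dish or tin is moved by more than 20 mm (distance of any of spare_center, dish, tin from where it was at the start of the episode above 0.02 m).
It fails at once if the hood is bumped by the robot or the shoe tree with more than 8 N (contact force between any of the arm, the fingers, damp and hood above 8 N).
It fails at once if the shoe tree is dropped or slammed onto the pad (faster than 0.5 m/s just above it) (horizontal distance between damp_center and spot below 0.06 m and height (world z) of damp_center below 0.085 m and linear speed of damp above 0.5 m/s).
It fails at once if both buttons are pressed at once (value of joint each of white, orange above 0.002 m).
It also fails if it takes over 51 s, if anything falls off the work surface, if the arm or the gripper's body presses on something with over 40 N, if the wrist force passes 120 N, or if a joint passes its speed limit or range.

### The arm

A 6-joint arm with a two-finger parallel gripper is mounted at the origin on the work surface. World frame = base frame: x ahead of the robot, y to its left, z up, the work surface at z = 0. Lengths are in m, angles in rad, forces in N, time in s.
With the tool pointing down it reaches from about 0.35 to 0.875 m from the base axis. Payload 4.2 kg.
Tool frame: the origin (TCP) lies on the centre line of the jaws, within the pads' length; the fingertips stand 14 mm ahead of it and the grasp point (between the pads) lies 5 mm behind it; z points along the fingers, y is the direction in which the jaws open and shut (so a half turn about z gives the same grasp; the last joint's range is limited). The gripper opens to 85 mm and grips with 20 to 120 N. Pads are 22 mm wide; open, the fingers measure 114 mm over their backs; the gripper's body (76 mm by 85 mm) begins 54 mm behind the grasp point. The pads swing forward as they close: fully open they stand 13 mm farther back than shut.
Start: joints at [1.406, 0.385, 0.008, 0, -1.194, -0.259], TCP at [0.257, 0.57, 0.245] pointing down, gripper open.
Joint ranges: [-3.14, 3.14], [-1.21, 2.06], [-1.07, 1.41], [-3.16, 2.05], [-2.99, -0.16], [-3.1, 3.1]. Speed limits (rad/s): [2.79, 2.79, 3.14, 3.14, 3.14, 3.14].

### API

Orientations are given as a rotation vector (axis times angle).
In Python, from rig import r gives the robot as it stands. The module is installed in compiled form; this text tells all that it offers.
- The arm moves only by the tool send_rows, never from a script. Its argument "series" is a list of rows, each an object of numbers: "wx", "wy", "wz": the turn, a rotation vector about the tool's x, y, z in rad; "dx", "dy", "dz": the shift along the tool's x, y, z in cm; "fingers": the gripper command: -1 is fully open, 1 is shut, values between are in proportion. In form: [{"wx": .., "wy": .., "wz": .., "dx": .., "dy": .., "dz": .., "fingers": ..}, ...]. A call has 1 to 5 rows; each row shifts and turns the commanded pose from where the row before left it, along the tool's axes as they then stand; what a row does not reach is not made up. A row lasts 1/12 s, in which the tool goes at most 41.7 mm and 7.16 degrees, less where a joint would pass 70% of its speed; a pose out of reach is approached as far as the arm can. A call with a gripper value outside its range is refused whole. The fingers move at their own pace and stop on an object; "grip_force" is the grip in N (left out, the last holds). Time passes only in rows, so rows that do not move let the fingers close. It gives the time, the measured TCP pose, the force and the opening at its end, in the units of the state.
- r.get_obs(): the state, without advancing time (a new reading comes with each control period).
- r.grab_frame(name): name is "scene" or "top" or "wrist"; returns a dict with "pixels" (384x512x3 uint8, red, green, blue), "fx", "fy", "cx", "cy" (pixels), "k1" (the pictures are not rectified: a ray, as slopes to the right and down, at radius r is drawn at 1 + k1 r^2 times it, then the intrinsics apply), "origin" and "attitude" of the camera in the world. Camera axes: x right, y down, z forward; pixel columns grow to the right and rows downward; lengths in m; the calibration is good to about 2 mm. A picture is of the moment at which its call begins. There is no depth.
- r.hand_in(): hands the job in, once; it reports no verdict.
The state is a dict: "time": time; "q": joint angles; "joint_vel": joint speeds; "joint_efforts": joint torques, N m; "tcp_pos": TCP position; "tool_rot": TCP orientation; "force": force on the tool from outside, world axes, zero at the start; "moment": the same for the moment, N m; "width": opening from 0.0 (shut) to 1.0 (fully open).
Only numpy, scipy, OpenCV 4.12 (cv2) and the standard library are available. Lean on these libraries where they do the work, as an engineer would, in place of code of your own. Each camera call takes 0.05 s, during which the arm holds its last target. There are 200 camera calls.

## Working session

There is one attempt and no reset: what is moved stays moved. The work goes in short steps, Python scripts to look and compute and a tool call to move; the robot and the scene stay as the last step left them, time stands still between calls to the robot, and variables do not carry over. Pictures are saved under pics/ and viewed, about 8 in all and at most 12, crops included, and the job is handed in when it is done.

Besides the shell and the picture viewer there is one more tool, called as a command line: name --argument value ..., lists and objects as JSON in quotes. send_rows: Moves the arm, as the interface text tells. Its arguments: {"type":"object","properties":{"series":{"type":"array","items":{"type":"object","properties":{"wx":{"type":"number"},"wy":{"type":"number"},"wz":{"type":"number"},"dx":{"type":"number"},"dy":{"type":"number"},"dz":{"type":"number"},"fingers":{"type":"number"}}}},"grip_force":{"type":"number"}},"required":["series"]}

```bash
mkdir -p pics
cat > h.py <<'E'
import numpy as np, cv2
from rig import r
from scipy.spatial.transform import Rotation as R
def grab(n,f=None):
    d=r.grab_frame(n)
    if f: cv2.imwrite('pics/'+f,d['pixels'][:,:,::-1])
    return d
def att(d):
    a=np.array(d['attitude'],float)
    return a if a.shape==(3,3) else R.from_rotvec(a).as_matrix()
def ray(d,u,v):
    K=np.array([[d['fx'],0,d['cx']],[0,d['fy'],d['cy']],[0,0,1.]])
    p=cv2.undistortPoints(np.array([[[u,v]]],float),K,np.array([d['k1'],0,0,0.]))[0,0]
    return np.array(d['origin']),att(d)@np.array([p[0],p[1],1])
def onz(d,u,v,z):
    o,w=ray(d,u,v); return o+w*(z-o[2])/w[2]
E
python3 - <<'E'
from h import *
import pickle
D={n:grab(n,n+'0.png') for n in('scene','top','wrist')}
pickle.dump(D,open('D0.pkl','wb'))
for n,d in D.items(): print(n,d['fx'],d['k1'],d['origin'],d['attitude'])
a=np.hstack([cv2.resize(D[n]['pixels'],(400,300)) for n in('scene','wrist')])
cv2.imwrite('pics/sw.png',a[:,:,::-1]); print(r.get_obs())
E
```

```text
scene 467.94597342721306 -0.10130365940163466 [1.39995383 0.84680991 0.98343435] [-0.99337847 -2.32022681  1.18751067]
top 414.0016037908743 0.017616256479975237 [ 0.3494575  -0.01171061  1.33339846] [-2.12211024  2.17329739 -0.15629758]
wrist 268.3675765302907 -0.06493666931525105 [0.32428518 0.53864607 0.37439515] [ 1.60641841 -2.48673428 -0.36148188]
{'time': 0.15, 'q': array([ 1.40559325e+00,  3.85341502e-01,  6.94111776e-03, -3.57362481e-04,
       -1.19401060e+00, -2.58610772e-01]), 'joint_vel': array([ 0.00083554, -0.00320937,  0.00370989,  0.00042997,  0.00076885,
       -0.00052376]), 'joint_efforts': array([-1.52587295e-04, -3.92677903e+01,  1.88580984e+01,  4.18859571e+00,
       -3.39956438e-03, -1.51927996e-06]), 'tcp_pos': array([0.25683004, 0.56932852, 0.2444958 ]), 'tool_rot': array([ 3.06968479e+00, -6.60613783e-01, -4.02609997e-04]), 'force': array([-0.50703922, -0.55932508,  0.17214807]), 'moment': array([-0.03014672, -0.02599634, -0.04019378]), 'width': 1.0017162677255327}
```

View pics/top0.png

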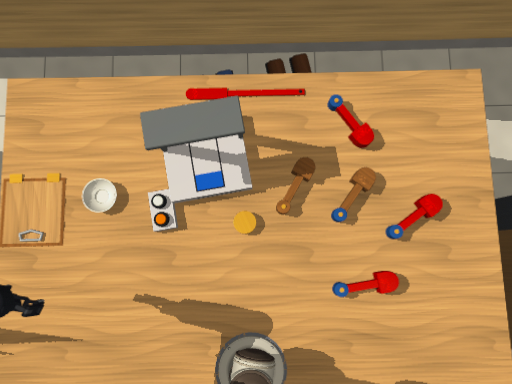

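View pics/sw.png

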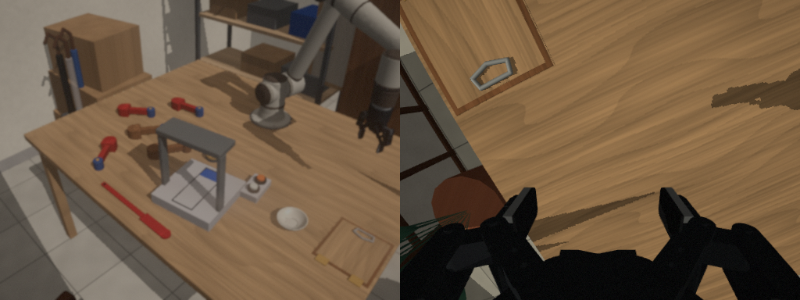

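Top view: red decoys have blue heels at (336,101), (395,232) and (341,290). The plain cedar tree has its heel at (283,207). The cedar tree with a blue heel is at heel (340,214), toe (363,180), and it is the only one that is both cedar and blue. I'll confirm that in a crop and measure.

Run:
```python
from h import *
import pickle
D=pickle.load(open('D0.pkl','rb')); d=D['top']; im=d['pixels']
c1=cv2.resize(im[150:240,260:390],(520,360),interpolation=cv2.INTER_CUBIC)
c2=cv2.resize(im[125:240,140:260],(376,360),interpolation=cv2.INTER_CUBIC)
a=np.hstack([c1,c2]);a=cv2.resize(a,(800,int(360*800/a.shape[1])));cv2.imwrite('pics/crop.png',a[:,:,::-1])
hsv=cv2.cvtColor(im,cv2.COLOR_RGB2HSV)
def blobs(d,name,lo,hi,amin=15):
    hsv=cv2.cvtColor(d['pixels'],cv2.COLOR_RGB2HSV)
    n,l,s,c=cv2.connectedComponentsWithStats(cv2.inRange(hsv,lo,hi))
    for i in range(1,n):
        if s[i,4]>=amin: print(name,c[i].round(1),s[i])
for n in('top','scene'):
    blobs(D[n],n+' blue',(100,150,60),(125,255,255))
    blobs(D[n],n+' orange',(5,200,180),(16,255,255),20)
m=cv2.inRange(hsv,(100,150,60),(125,255,255))
m[:, :190]=0; m[:165]=0; m[195:]=0; m[:,230:]=0
box=cv2.boxPoints(cv2.minAreaRect(cv2.findContours(m,0,2)[0][0])); 
for b in box: print('pad blue',b,onz(d,*b,.045).round(4))
# cedar damp mask
m=cv2.inRange(hsv,(5,120,40),(16,255,175)); m[:, :330]=0;m[:,378:]=0;m[:165]=0;m[225:]=0
cs=max(cv2.findContours(m,0,2)[0],key=cv2.contourArea);print(cv2.minAreaRect(cs),cv2.contourArea(cs))
for p in [(340,214.5),(363,180)]: print(onz(d,*p,.046).round(4))
```

```text
top blue [334.3 102.2] [329  95  13  15 113]
top blue [209.  180.7] [195 171  29  20 419]
top blue [338.7 214.6] [332 208  15  13 118]
top blue [393.9 231.5] [387 225  16  13 135]
top blue [339.8 288.9] [333 283  15  13 129]
top orange [209.  88.] [197  88  25   1  25]
top orange [286.  89.] [274  89  25   1  25]
top orange [238.  90.] [228  90  21   1  21]
top orange [160.1 218.5] [156 214   9  10  75]
scene blue [394.7  14.9] [381   8  24  14 161]
pad blue [194.32889 175.5302 ] [0.5989 0.1665 0.045 ]
pad blue [221.08392 170.80873] [0.6121 0.0817 0.045 ]
pad blue [223.74164 185.86913] [0.5635 0.0739 0.045 ]
pad blue [196.9866  190.59059] [0.5505 0.1583 0.045 ]
((359.4752197265625, 196.29107666015625), (30.74820327758789, 60.89423751831055), 19.79887580871582) 888.0
[ 0.4643 -0.2872  0.046 ]
[ 0.5716 -0.3655  0.046 ]
```

View pics/crop.png

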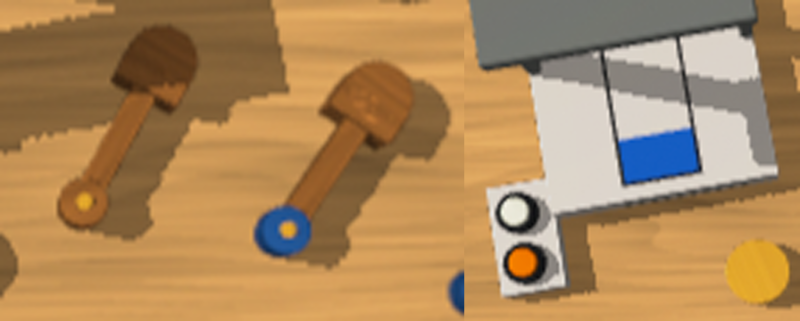

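The crop confirms it: the right tree is cedar with a blue heel (yellow dot at ~(340.6,214.1)), and the left one is plain. White is the rear button (158.2,200.8) and orange the front one (160.4,218.6). Next I'll plan the hover move.

```bash
cat >> h.py <<'E'
def pose(h,t):
    """tool heading: tree/outline direction h, tips tilted forward t; tool x points backward"""
    f=np.array([np.cos(h),np.sin(h),0]);u=np.array([0,0,1.])
    z=np.sin(t)*f-np.cos(t)*u; x=-(np.cos(t)*f+np.sin(t)*u)
    return np.column_stack([x,np.cross(z,x),z])
def rows(P,Rs):
    for i in range(len(P)-1):
        d=Rs[i].T@(P[i+1]-P[i])*100; w=R.from_matrix(Rs[i].T@Rs[i+1]).as_rotvec()
        print(i,'d',d.round(2),'w',w.round(3),'deg%.1f'%np.degrees(np.linalg.norm(w)))
def now():
    o=r.get_obs(); return np.array(o['tcp_pos']),R.from_rotvec(o['tool_rot']).as_matrix(),o
def cam_in_tool(d,p,Rt):
    return Rt.T@(np.array(d['origin'])-p),Rt.T@att(d)
def proj(d,o,A,X):
    c=A.T@(np.array(X)-o); s=c[:2]/c[2]; s=s*(1+d['k1']*(s@s)); return s*[d['fx'],d['fy']]+[d['cx'],d['cy']]
E
python3 - <<'E'
from h import *
import pickle
D=pickle.load(open('D0.pkl','rb')); p,Rt,o=now()
co,cA=cam_in_tool(D['wrist'],p,Rt); print('cam',co.round(4),cA.round(3).tolist()); np.savez('cam.npz',co=co,cA=cA)
hd=np.radians(-36); f=np.array([np.cos(hd),np.sin(hd),0]); C=np.array([.527,-.334,.028])
T=np.radians(30)
for back in(.12,.16,.2):
    Rg=pose(hd,T); P=C+Rg@[0,0,.005-back]; co_w=P+Rg@co
    print(back,P.round(3),[proj(D['wrist'],co_w,Rg@cA,C+f*s).round(0) for s in(-.078,0,.068)])
back=.16;P1=C+Rg@[0,0,.005-back]
h0=np.arctan2(Rt[1,0],Rt[0,0])-np.pi; n=28   # x-heading+pi
h0=(h0)%(2*np.pi); h1=hd if hd<h0 else hd-2*np.pi; print('h0',np.degrees(h0),'h1',np.degrees(h1))
s=np.linspace(0,1,n+1); rows([p+(P1-p)*k for k in s],[pose(h0+(h1-h0)*k,T*k) for k in s])
# buttons: project in scene along top ray at heights
d=D['top']
for nm,u in(('white',(158.2,200.8)),('orange',(160.4,218.6))):
    for z in(.035,.045,.055): 
        X=onz(d,*u,z); print(nm,X.round(4),proj(D['scene'],np.array(D['scene']['origin']),att(D['scene']),X).round(1))
im=D['scene']['pixels'][205:265,295:365]; hs=cv2.cvtColor(im,cv2.COLOR_RGB2HSV)
for nm,lo,hi in(('o',(5,130,100),(16,255,255)),):
    m=cv2.inRange(hs,lo,hi); q=cv2.connectedComponentsWithStats(m); print(nm,[(q[2][i].tolist(),q[3][i]+[295,205]) for i in range(1,q[0]) if q[2][i,4]>15])
E
```

```text
cam [ 0.0741  0.0004 -0.1299] [[0.001, -0.958, -0.286], [1.0, 0.0, 0.001], [-0.001, -0.286, 0.958]]
0.12 [ 0.48  -0.3    0.128] [array([252., 124.]), array([252., 195.]), array([252., 236.])]
0.16 [ 0.464 -0.288  0.162] [array([252., 122.]), array([252., 185.]), array([252., 223.])]
0.2 [ 0.448 -0.277  0.197] [array([252., 121.]), array([252., 177.]), array([252., 212.])]
h0 155.70971067938018 h1 -36.0
0 d [1.94 2.49 0.29] w [ 0.001 -0.019  0.119] deg6.9
1 d [2.22 2.24 0.25] w [ 0.003 -0.019  0.119] deg6.9
2 d [2.48 1.96 0.2 ] w [ 0.006 -0.019  0.119] deg6.9
3 d [2.7  1.65 0.14] w [ 0.008 -0.019  0.119] deg6.9
4 d [2.88 1.32 0.08] w [ 0.01  -0.019  0.119] deg6.9
5 d [3.01 0.97 0.01] w [ 0.012 -0.019  0.119] deg6.9
6 d [ 3.11  0.6  -0.05] w [ 0.014 -0.019  0.119] deg6.9
7 d [ 3.15  0.23 -0.12] w [ 0.017 -0.019  0.118] deg6.9
8 d [ 3.16 -0.15 -0.18] w [ 0.019 -0.019  0.118] deg6.9
9 d [ 3.11 -0.52 -0.23] w [ 0.021 -0.019  0.118] deg6.9
10 d [ 3.03 -0.89 -0.27] w [ 0.023 -0.019  0.117] deg6.9
11 d [ 2.9  -1.24 -0.3 ] w [ 0.026 -0.019  0.117] deg6.9
12 d [ 2.73 -1.58 -0.32] w [ 0.028 -0.
[... 497 characters left out ...]
1] w [ 0.047 -0.019  0.11 ] deg6.9
22 d [-0.31 -3.12  0.46] w [ 0.049 -0.019  0.109] deg6.9
23 d [-0.64 -3.04  0.62] w [ 0.051 -0.019  0.108] deg6.9
24 d [-0.95 -2.92  0.78] w [ 0.053 -0.019  0.107] deg6.9
25 d [-1.23 -2.76  0.95] w [ 0.055 -0.019  0.106] deg6.9
26 d [-1.5  -2.55  1.12] w [ 0.057 -0.019  0.105] deg6.9
27 d [-1.73 -2.31  1.29] w [ 0.059 -0.019  0.104] deg6.9
white [0.5223 0.2821 0.035 ] [325.1 242. ]
white [0.521  0.2799 0.045 ] [325.1 238.9]
white [0.5197 0.2776 0.055 ] [325.  235.9]
orange [0.4658 0.2747 0.035 ] [334.4 231.7]
orange [0.4649 0.2725 0.045 ] [334.3 228.7]
orange [0.464  0.2703 0.055 ] [334.2 225.8]
o [([34, 18, 10, 9, 72], array([333.84722222, 227.20833333]))]
```

send_rows --series '[{"dx": 1.94,"dy": 2.49,"dz": 0.29,"wx": 0.001,"wy": -0.019,"wz": 0.119,"fingers": -1},{"dx": 2.22,"dy": 2.24,"dz": 0.25,"wx": 0.003,"wy": -0.019,"wz": 0.119,"fingers": -1},{"dx": 2.48,"dy": 1.96,"dz": 0.2,"wx": 0.006,"wy": -0.019,"wz": 0.119,"fingers": -1},{"dx": 2.7,"dy": 1.65,"dz": 0.14,"wx": 0.008,"wy": -0.019,"wz": 0.119,"fingers": -1},{"dx": 2.88,"dy": 1.32,"dz": 0.08,"wx": 0.01,"wy": -0.019,"wz": 0.119,"fingers": -1}]'

```text
time: 0.57
tcp_pos: [0.2943, 0.4149, 0.2301]
tool_rot: [-2.695, 1.517, 0.13]
force: [1.3, 0.6, 0.5]
width: 1.001
```

send_rows --series '[{"dx": 3.01,"dy": 0.97,"dz": 0.01,"wx": 0.012,"wy": -0.019,"wz": 0.119,"fingers": -1},{"dx": 3.11,"dy": 0.6,"dz": -0.05,"wx": 0.014,"wy": -0.019,"wz": 0.119,"fingers": -1},{"dx": 3.15,"dy": 0.23,"dz": -0.12,"wx": 0.017,"wy": -0.019,"wz": 0.118,"fingers": -1},{"dx": 3.16,"dy": -0.15,"dz": -0.18,"wx": 0.019,"wy": -0.019,"wz": 0.118,"fingers": -1},{"dx": 3.11,"dy": -0.52,"dz": -0.23,"wx": 0.021,"wy": -0.019,"wz": 0.118,"fingers": -1}]'

```text
time: 0.98
tcp_pos: [0.3315, 0.2617, 0.2155]
tool_rot: [-2.063, 2.176, 0.199]
force: [-0.1, 0.1, 0.1]
width: 1.001
```

send_rows --series '[{"dx": 3.03,"dy": -0.89,"dz": -0.27,"wx": 0.023,"wy": -0.019,"wz": 0.117,"fingers": -1},{"dx": 2.9,"dy": -1.24,"dz": -0.3,"wx": 0.026,"wy": -0.019,"wz": 0.117,"fingers": -1},{"dx": 2.73,"dy": -1.58,"dz": -0.32,"wx": 0.028,"wy": -0.019,"wz": 0.116,"fingers": -1},{"dx": 2.52,"dy": -1.89,"dz": -0.32,"wx": 0.03,"wy": -0.019,"wz": 0.116,"fingers": -1},{"dx": 2.28,"dy": -2.18,"dz": -0.31,"wx": 0.032,"wy": -0.019,"wz": 0.115,"fingers": -1}]'

```text
time: 1.4
tcp_pos: [0.3685, 0.1085, 0.2003]
tool_rot: [-1.28, 2.582, 0.187]
force: [0.2, -0.0, 0.6]
width: 0.996
```

Run:
```python
from h import *
p,Rt,o=now(); print(p,o['q'].round(3),Rt.round(3).tolist())
h=np.degrees(np.arctan2(-Rt[1,0],-Rt[0,0])); print('heading',h,'plan',155.71-191.71*15/28,'tilt',np.degrees(np.arcsin(-Rt[2,0])), 30*15/28,'pos plan',np.array([.257,.57,.245])+(np.array([.464,-.288,.162])-[.257,.57,.245])*15/28)
```

```text
[0.36847868 0.10850083 0.20034185] [ 0.65  -0.103 -0.691 -0.119 -0.712 -1.221] [[-0.582, -0.796, 0.168], [-0.764, 0.605, 0.225], [-0.281, 0.003, -0.96]]
heading 52.701678394337485 plan 53.00821428571429 tilt 16.291996571790904 16.071428571428573 pos plan [0.36789286 0.11035714 0.20053571]
```

send_rows --series '[{"dx": 2.0,"dy": -2.44,"dz": -0.27,"wx": 0.034,"wy": -0.019,"wz": 0.115,"fingers": -1},{"dx": 1.71,"dy": -2.66,"dz": -0.22,"wx": 0.036,"wy": -0.019,"wz": 0.114,"fingers": -1},{"dx": 1.39,"dy": -2.84,"dz": -0.15,"wx": 0.038,"wy": -0.019,"wz": 0.113,"fingers": -1},{"dx": 1.06,"dy": -2.98,"dz": -0.06,"wx": 0.041,"wy": -0.019,"wz": 0.112,"fingers": -1},{"dx": 0.72,"dy": -3.08,"dz": 0.05,"wx": 0.043,"wy": -0.019,"wz": 0.112,"fingers": -1}]'

```text
time: 1.82
tcp_pos: [0.4058, -0.0446, 0.1851]
tool_rot: [-0.443, 2.733, 0.091]
force: [0.8, -1.4, -0.8]
width: 0.997
```

send_rows --series '[{"dx": 0.37,"dy": -3.14,"dz": 0.17,"wx": 0.045,"wy": -0.019,"wz": 0.111,"fingers": -1},{"dx": 0.03,"dy": -3.15,"dz": 0.31,"wx": 0.047,"wy": -0.019,"wz": 0.11,"fingers": -1},{"dx": -0.31,"dy": -3.12,"dz": 0.46,"wx": 0.049,"wy": -0.019,"wz": 0.109,"fingers": -1},{"dx": -0.64,"dy": -3.04,"dz": 0.62,"wx": 0.051,"wy": -0.019,"wz": 0.108,"fingers": -1},{"dx": -0.95,"dy": -2.92,"dz": 0.78,"wx": 0.053,"wy": -0.019,"wz": 0.107,"fingers": -1}]'

```text
time: 2.23
tcp_pos: [0.4413, -0.1888, 0.1713]
tool_rot: [0.316, 2.661, -0.074]
force: [-0.6, -1.4, 0.7]
width: 1.002
```

send_rows --series '[{"dx": -1.23,"dy": -2.76,"dz": 0.95,"wx": 0.055,"wy": -0.019,"wz": 0.106,"fingers": -1},{"dx": -1.5,"dy": -2.55,"dz": 1.12,"wx": 0.057,"wy": -0.019,"wz": 0.105,"fingers": -1},{"dx": -1.73,"dy": -2.31,"dz": 1.29,"wx": 0.059,"wy": -0.019,"wz": 0.104,"fingers": -1},{"fingers": -1},{"fingers": -1}]'

```text
$.series[3]: bad value
```

Run:
```python
from h import *
import pickle
p,Rt,o=now(); print(p,o['q'].round(3),'heading',np.degrees(np.arctan2(-Rt[1,0],-Rt[0,0])),'tilt',np.degrees(np.arcsin(-Rt[2,0])))
d=grab('wrist','w1.png'); pickle.dump(d,open('w1.pkl','wb'))
hsv=cv2.cvtColor(d['pixels'],cv2.COLOR_RGB2HSV)
for nm,lo,hi in(('blue',(100,120,40),(125,255,255)),('yel',(18,150,180),(30,255,255))):
    n,l,s,c=cv2.connectedComponentsWithStats(cv2.inRange(hsv,lo,hi))
    for i in range(1,n):
        if s[i,4]>30: print(nm,c[i].round(1),s[i],onz(d,*c[i],.044).round(4))
```

```text
[ 0.4412818  -0.18884126  0.17125969] [-0.049  0.037 -0.906  0.453 -0.19  -2.186] heading -13.553803843199876 tilt 26.574238471483103
blue [ 13.4 151. ] [   0  127   35   53 1326] [ 0.4031 -0.4239  0.044 ]
blue [166.3 161.6] [ 142  136   48   54 1770] [ 0.4533 -0.2792  0.044 ]
blue [507.9 200.4] [501 184  11  28 162] [0.5957 0.0839 0.044 ]
blue [249.7 308.3] [237 295  21  28 368] [ 0.7928 -0.2801  0.044 ]
yel [484.7  71.7] [ 455   47   57   68 2099] [0.4287 0.0031 0.044 ]
yel [344.2 165.7] [340 161   9  10  42] [ 0.499  -0.1106  0.044 ]
yel [163.7 177.2] [161 173   7   9  39] [ 0.4709 -0.2906  0.044 ]
```

View pics/w1.png

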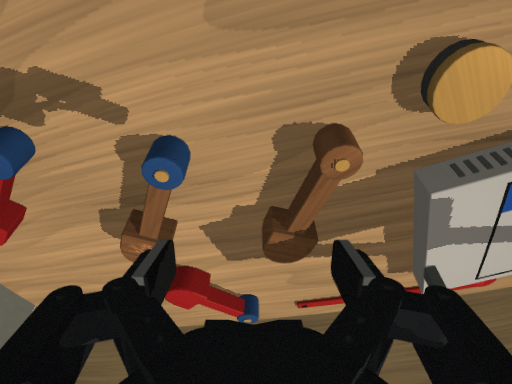

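The frame shows the blue-heeled cedar tree at heel (166,162), toe (148,235), and the plain one to its right. The last call was refused because rows need explicit shifts. Joint 5 is at -0.19, close to its limit of -0.16, so I'll fit a quick kinematic model from the three logged states before moving on.

```bash
cat >> h.py <<'E'
from scipy.optimize import least_squares
def fk(q,k):
    H,dl,a1,L1,a2,L2,Lt,s4,s6=k
    E=lambda ax,a:R.from_euler(ax,a).as_matrix()
    A=E('z',q[0]);P=A@[0,dl,H];A=A@E('y',q[1]);P=P+A@[a1,0,L1];A=A@E('y',-q[2]+np.pi/2);P=P+A@[a2,0,L2]
    A=A@E('z',s4*q[3])@E('y',-q[4])@E('z',s6*q[5]);P=P+A@[0,0,Lt];return P,A
def ik(P,Rt,k,C,q0,bounds=((-3.1,-1.2,-1.06,-3.1,-2.9,-.02,-3.1),)):
    f=lambda q:np.r_[(fk(q,k)[0]-P)*3,R.from_matrix((fk(q,k)[1]@C).T@Rt).as_rotvec()]
    s=least_squares(f,q0);return s.x,np.abs(s.fun).max()
E
python3 - <<'E'
from h import *
p,Rt,o=now()
S=[([1.40559,.38534,.00694,-.00036,-1.19401,-.25861],[.25683,.56933,.2445],R.from_rotvec([3.06968,-.66061,-.0004]).as_matrix()),
([.65,-.103,-.691,-.119,-.712,-1.221],[.36848,.1085,.20034],np.array([[-.582,-.796,.168],[-.764,.605,.225],[-.281,.003,-.96]])),
(o['q'],p,Rt)]
best=None
for s4 in(1,-1):
  for s6 in(1,-1):
    g=lambda k:list(k)+[s4,s6]
    C=fk(S[0][0],g([0]*7))[1].T@S[0][2]
    ro=[np.degrees(np.linalg.norm(R.from_matrix((fk(q,g([0]*7))[1]@C).T@Q).as_rotvec())) for q,_,Q in S]
    f=lambda k:np.r_[np.concatenate([fk(q,g(k))[0]-P for q,P,_ in S]),1e-4*(np.array(k)-[.2,-.1,0,.3,0,.3,.25])]
    s=least_squares(f,[.2,-.1,0,.3,0,.3,.25]); print(s4,s6,np.round(ro,2),s.x.round(3),np.abs(s.fun[:9]).max())
    if best is None or sum(ro)<best[0]: best=(sum(ro),g(s.x),C)
k,C=best[1:]; np.savez('k.npz',k=k,C=C)
hd=np.radians(-36);q0=o['q']
for T in(25,30):
  T_=np.radians(T)
  for nm,h,X in(('pick',hd,[.527,-.334,.028]),('pick+10',hd,[.527,-.334,.128]),('spot',.155,[.665,.133,.072]),('spotfront',.155,[.465,.10,.132]),('mid',-.3,[.5,-.15,.2])):
    Rg=pose(h,T_); P=np.array(X)+Rg@[0,0,.005]; q,e=ik(P,Rg,k,C,q0); print(T,nm,q.round(2),round(e,4))
E
```

```text
1 1 [  0.  120.8 169.4] [-0.158 -0.155  0.05   0.625 -0.142  0.29   0.193] 0.040852076140593274
1 -1 [ 0.   13.61 53.26] [-0.158 -0.155  0.05   0.625 -0.142  0.29   0.193] 0.040852076140593274
-1 1 [  0.   110.28 138.19] [ 0.103 -0.154 -0.01   0.689 -0.045  0.364  0.414] 0.024820350765410643
-1 -1 [0.   0.02 0.  ] [ 0.103 -0.154 -0.01   0.689 -0.045  0.364  0.414] 0.024820350765410643
25 pick [-0.19  0.43 -0.85  2.1  -0.21 -4.08] 0.0
25 pick+10 [-0.19  0.27 -0.68  0.69 -0.28 -2.64] 0.0
25 spot [ 0.52  0.41 -0.65  1.   -0.18 -2.9 ] 0.0
25 spotfront [ 0.77  0.07 -0.96  0.95 -0.31 -3.08] 0.0
25 mid [ 0.17  0.05 -0.72  0.46 -0.45 -2.42] 0.0
30 pick [-0.16  0.43 -0.95 -0.68  0.37 -1.34] 0.0
30 pick+10 [-0.16  0.26 -0.77  1.31 -0.24 -3.28] 0.0
30 spot [ 0.55  0.4  -0.75  1.93 -0.21 -3.85] 0.0
30 spotfront [ 0.85  0.05 -1.06  1.43 -0.33 -3.62] 0.0
30 mid [ 0.22  0.01 -0.81  0.75 -0.37 -2.74] 0.0
```

```bash
cat > fit.py <<'E'
from h import *
E=lambda ax,a:R.from_euler(ax,a).as_matrix()
def basis(q):
    "columns multiplying offsets [world0, base, after q2, q3, q4, q5, q6] (each xyz)"
    A=E('z',q[0]);B=[np.eye(3),A];A=A@E('y',q[1]);B.append(A);A=A@E('y',-q[2]+np.pi/2);B.append(A)
    A=A@E('z',-q[3]);B.append(A);A=A@E('y',-q[4]);B.append(A);A=A@E('z',-q[5]);B.append(A);return np.hstack(B)
E
python3 - <<'E'
from fit import *
p,Rt,o=now()
S=[([1.40559,.38534,.00694,-.00036,-1.19401,-.25861],[.25683,.56933,.2445]),([.65,-.103,-.691,-.119,-.712,-1.221],[.36848,.1085,.20034]),(o['q'],p)]
M=np.vstack([basis(q) for q,_ in S]);b=np.concatenate([P for _,P in S])
names=[f'{n}{c}' for n in('w','1','2','3','4','5','6') for c in'xyz']
import itertools
core=['1z','2z','3z','5z','1y']
pool=['wx','wy','1x','2x','3x','4x','4y','5x','5y','6x','6y']
res=[]
for n in(0,1,2):
  for ex in itertools.combinations(pool,n):
    idx=[names.index(c) for c in core+list(ex)]; x,_,rk,_=np.linalg.lstsq(M[:,idx],b,rcond=None); res.append((np.abs(M[:,idx]@x-b).max(),core+list(ex),x.round(3)))
for t in sorted(res,key=lambda t:t[0])[:14]: print(t)
# drop 1y
core=['1z','2z','3z','5z'];res=[]
for ex in itertools.combinations(pool,2):
    idx=[names.index(c) for c in core+list(ex)]; x,_,rk,_=np.linalg.lstsq(M[:,idx],b,rcond=None); res.append((np.abs(M[:,idx]@x-b).max(),core+list(ex),x.round(3)))
for t in sorted(res,key=lambda t:t[0])[:6]: print(t)
E
```

```text
(np.float64(1.8760544784002242e-05), ['1z', '2z', '3z', '5z', '1y', '4x', '4y'], array([ 0.161,  0.564,  0.422,  0.283,  0.001,  0.   , -0.16 ]))
(np.float64(1.8760544784002242e-05), ['1z', '2z', '3z', '5z', '1y', '4x', '5y'], array([ 0.161,  0.564,  0.422,  0.283,  0.001,  0.   , -0.16 ]))
(np.float64(4.258665047096599e-05), ['1z', '2z', '3z', '5z', '1y', '3x', '4y'], array([ 0.161,  0.565,  0.422,  0.284,  0.   ,  0.   , -0.16 ]))
(np.float64(4.258665047096599e-05), ['1z', '2z', '3z', '5z', '1y', '3x', '5y'], array([ 0.161,  0.565,  0.422,  0.284,  0.   ,  0.   , -0.16 ]))
(np.float64(4.947903776256202e-05), ['1z', '2z', '3z', '5z', '1y', '4y', '5x'], array([ 0.161,  0.565,  0.422,  0.284,  0.   , -0.16 ,  0.   ]))
(np.float64(4.9479037762950595e-05), ['1z', '2z', '3z', '5z', '1y', '5x', '5y'], array([ 0.161,  0.565,  0.422,  0.284,  0.   ,  0.   , -0.16 ]))
(np.float64(4.9629631865569235e-05), ['1z', '2z', '3z', '5z', '1y', 'wx', '4y'], array([ 0.161,  0.565,  0.422,  0.283,  0.   , -0.   , -0.16 ]))
(np.float64(4.9629631865569235e-05), ['1z', '2z', '3z', '5z', '1y', 'wx', '5y'], 
[... 1016 characters left out ...]
.161,  0.565,  0.422,  0.284, -0.   , -0.16 ]))
(np.float64(6.747270459458998e-05), ['1z', '2z', '3z', '5z', '2x', '5y'], array([ 0.161,  0.565,  0.422,  0.284, -0.   , -0.16 ]))
(np.float64(8.444202762850073e-05), ['1z', '2z', '3z', '5z', '3x', '4y'], array([ 0.161,  0.565,  0.422,  0.284,  0.   , -0.16 ]))
(np.float64(8.444202762850073e-05), ['1z', '2z', '3z', '5z', '3x', '5y'], array([ 0.161,  0.565,  0.422,  0.284,  0.   , -0.16 ]))
(np.float64(8.69629391925808e-05), ['1z', '2z', '3z', '5z', 'wy', '4y'], array([ 0.161,  0.565,  0.422,  0.284,  0.   , -0.16 ]))
(np.float64(8.69629391925808e-05), ['1z', '2z', '3z', '5z', 'wy', '5y'], array([ 0.161,  0.565,  0.422,  0.284,  0.   , -0.16 ]))
```

Exact kinematics recovered: 0.161/0.565/0.422, lateral wrist offset 0.16, tool 0.284. Next I'll list IK solutions at pick and place.

```bash
cat >> fit.py <<'E'
KV=np.zeros(21);KV[[5,8,11,13,17]]=[.1612,.5646,.4222,-.16,.2836]
LO=np.array([-3.14,-1.21,-1.07,-3.16,-2.99,-3.1]);HI=np.array([3.14,2.06,1.41,2.05,-.16,3.1])
def FK(q): B=basis(q);return B@KV,B[:,18:]
C0=FK([1.40559,.38534,.00694,-.00036,-1.19401,-.25861])[1].T@R.from_rotvec([3.06968,-.66061,-.0004]).as_matrix()
def IK(P,Rt,q0):
    def f(q):
        p,A=FK(q);return np.r_[(p-P)*5,R.from_matrix((A@C0).T@Rt).as_rotvec()]
    s=least_squares(f,np.clip(q0,LO+.01,HI-.01),bounds=(LO,HI));return s.x,np.abs(s.fun).max()
def allIK(P,Rt,n=25):
    rng=np.random.default_rng(0);L=[]
    for _ in range(n):
        q,e=IK(P,Rt,[np.arctan2(P[1],P[0])+rng.uniform(-.8,.8),rng.uniform(-.3,1),rng.uniform(-1,.5),rng.uniform(-3.1,2),rng.uniform(-1.5,-.2),rng.uniform(-3,3)])
        if e<1e-3 and not any(np.abs(q-x).max()<.02 for x in L): L.append(q)
    return L
E
python3 - <<'E'
from fit import *
hd=np.radians(-36)
for flip in(0,1):
 for T in(25,30,35):
  for nm,h,X in(('pick',hd,[.527,-.334,.028]),('spot',.155,[.665,.133,.073]),('front',.155,[.447,.10,.14])):
    Rg=pose(h,np.radians(T))
    if flip: Rg=Rg@np.diag([-1,-1,1])
    P=np.array(X)+Rg@[0,0,.005]
    for q in allIK(P,Rg): 
        B=basis(q);pts=[(B[:,:3*i]@KV[:3*i]).round(2).tolist() for i in(4,5)]
        print(['xback','xfwd'][flip],T,nm,q.round(2),pts,'margin',np.minimum(q-LO,HI-q).min().round(2))
E
python3 - <<'E'
from fit import *
p,Rt,o=now(); a,A=FK(o['q']); print(a-p,np.abs(A@C0-Rt).max()); print(IK(p,Rt,o['q']),o['q'])
def f_un(P,Rt,q0):
    f=lambda q:np.r_[(FK(q)[0]-P)*5,R.from_matrix((FK(q)[1]@C0).T@Rt).as_rotvec()]
    s=least_squares(f,q0);return s.x,np.abs(s.fun).max()
rng=np.random.default_rng(1)
for nm,h,X,T in(('pick',-.63,[.527,-.334,.028],0),('pick',-.63,[.527,-.334,.028],25),('pick',-.63,[.527,-.334,.028],35),('spot',.155,[.665,.133,.073],25),('spot',.155,[.665,.133,.073],35)):
    Rg=pose(h,np.radians(T));P=np.array(X)+Rg@[0,0,.005];L=[]
    for _ in range(12):
        q,e=f_un(P,Rg,o['q']+rng.uniform(-1,1,6)*[.5,.5,.5,2,.8,2])
        q[3:]=(q[3:]+np.pi)%(2*np.pi)-np.pi
        if e<1e-3 and abs(q[1])<2.2 and not any(np.abs(q-x).max()<.05 for x in L):L.append(q);print(nm,T,q.round(2))
E
```

```text
[ 0.00024149 -0.0001833   0.00011712] 6.798376061489808e-06
(array([-0.0524589 ,  0.0384342 , -0.91083109,  0.46730305, -0.1873223 ,
       -2.19689204]), np.float64(1.1907534326056226e-11)) [-0.0524103   0.03880397 -0.90933244  0.46468803 -0.1883448  -2.19426668]
pick 0 [-0.82  0.61 -0.24 -3.14  0.72  1.77]
pick 0 [-0.31  0.61 -0.24  0.   -0.72 -1.9 ]
```

```bash
cat > sweep.py <<'E'
from fit import *
def sol(P,Rt,q0):
    f=lambda q:np.r_[(FK(q)[0]-P)*5,R.from_matrix((FK(q)[1]@C0).T@Rt).as_rotvec()]
    s=least_squares(f,q0,xtol=1e-12,ftol=1e-12);return s.x,np.abs(s.fun).max()
if __name__=='__main__':
  for nm,h,X,qs in(('pick',-.63,[.527,-.334,.028],([-.31,.61,-.24,0,-.72,-1.9],)),('spot',.155,[.665,.133,.073],([.44,.7,-.1,0,-.7,-1.8],)),('front',.155,[.447,.10,.14],([.5,.2,-.5,0,-.7,-1.8],))):
   for q in qs:
    for dh in(0,):
     for T in range(0,41):
      Rg=pose(h,np.radians(T));P=np.array(X)+Rg@[0,0,.005];q,e=sol(P,Rg,q)
      if T%5==0 or e>1e-3: print(nm,T,q.round(2),'%.1e'%e)
      if e>1e-3: break
E
python3 sweep.py
```

```text
pick 0 [-0.31  0.61 -0.24  0.   -0.72 -1.9 ] 3.3e-10
pick 5 [-0.29  0.58 -0.32  0.05 -0.58 -1.95] 1.6e-14
pick 10 [-0.28  0.56 -0.42  0.14 -0.43 -2.04] 1.8e-12
pick 15 [-0.28  0.53 -0.57  0.38 -0.24 -2.28] 5.6e-16
pick 17 [-0.36  0.52 -0.71  0.83 -0.1  -2.66] 7.3e-03
spot 0 [ 0.44  0.63 -0.06  0.   -0.89 -1.85] 3.5e-10
spot 5 [ 0.45  0.59 -0.14  0.04 -0.75 -1.89] 5.7e-16
spot 10 [ 0.46  0.57 -0.23  0.09 -0.61 -1.94] 1.7e-14
spot 15 [ 0.47  0.54 -0.33  0.18 -0.46 -2.03] 7.7e-13
spot 20 [ 0.46  0.52 -0.47  0.39 -0.27 -2.24] 7.6e-16
spot 23 [ 0.34  0.49 -0.65  1.05 -0.08 -2.79] 1.1e-02
front 0 [ 0.58  0.22 -0.54  0.   -0.8  -1.99] 6.5e-15
front 5 [ 0.6   0.19 -0.62  0.06 -0.69 -2.06] 7.8e-15
front 10 [ 0.62  0.15 -0.71  0.15 -0.56 -2.16] 1.3e-13
front 15 [ 0.64  0.12 -0.82  0.3  -0.42 -2.32] 5.4e-12
front 20 [ 0.59  0.09 -0.98  0.67 -0.23 -2.64] 1.7e-15
front 23 [ 0.13  0.07 -1.1   1.82  0.01 -3.36] 1.4e-03
```

```bash
cat > glob.py <<'E'
from sweep import *
from multiprocessing import Pool
def one(a):
    nm,h,X,T,gx=a; f=np.array([np.cos(h),np.sin(h),0])
    Rg=pose(h,np.radians(T));P=np.array(X)+f*gx+Rg@[0,0,.005];rng=np.random.default_rng(5);L=[]
    for i in range(60):
        q,e=IK(P,Rg,[np.arctan2(P[1],P[0])+rng.uniform(-1,1),rng.uniform(-.2,1.2),rng.uniform(-1.05,.3),rng.uniform(-3.15,2),rng.uniform(-1.2,-.2),rng.uniform(-3,3)])
        for s in([0]):
            if e<2e-3 and not any(np.abs(q-x).max()<.05 for x in L):L.append(q)
    # same but flipped tool (q6+-pi) is implied
    return [(nm,T,gx,q.round(2).tolist()) for q in L]
if __name__=='__main__':
    J=[(nm,h,X,T,gx) for nm,h,X in(('pick',-.63,[.527,-.334,.028]),('spot',.155,[.665,.133,.073])) for T in(18,22,26,30,34,38,42) for gx in(-.03,0,.025)]
    with Pool() as p:
        for L in p.map(one,J):
            for x in L:print(*x)
E
time python3 glob.py
```

```text
Traceback (most recent call last):
  File "glob.py", line 1, in <module>
    from sweep import *
  File "sweep.py", line 1, in <module>
    from fit import *
  File "fit.py", line 1, in <module>
    from h import *
  File "h.py", line 2, in <module>
    from rig import r
  File "scipy/spatial/_ckdtree.pyx", line 11, in init scipy.spatial._ckdtree
ImportError: cannot import name '_Globber' from 'glob' (consider renaming 'glob.py' since it has the same name as the standard library module named 'glob' and prevents importing that standard library module)

real	0m0.400s
user	0m0.621s
sys	0m0.063s
```

```bash
mv glob.py gsearch.py; sed -i '3i LO[5]=-7;HI[5]=7' gsearch.py; time timeout 550 python3 gsearch.py
```

```text
pick 42 -0.03 [-0.87, 0.52, -0.62, -2.61, -0.32, 1.24]
pick 42 -0.03 [-0.87, 0.52, -0.62, -2.61, -0.32, -5.04]
pick 42 0 [-0.84, 0.53, -0.51, -2.52, -0.24, 1.12]
pick 42 0 [-0.84, 0.53, -0.51, -2.52, -0.24, -5.16]
spot 18 -0.03 [0.48, 0.49, -0.5, 0.33, -0.3, -2.2]
spot 18 -0.03 [0.48, 0.49, -0.5, 0.33, -0.3, 4.08]
spot 18 0 [0.47, 0.53, -0.4, 0.27, -0.36, -2.13]
spot 18 0 [0.47, 0.53, -0.4, 0.27, -0.36, 4.16]
spot 18 0.025 [0.46, 0.56, -0.32, 0.24, -0.4, -2.08]
spot 18 0.025 [0.46, 0.56, -0.32, 0.24, -0.4, 4.2]
spot 22 0 [0.42, 0.5, -0.57, 0.67, -0.16, -2.49]
spot 22 0 [0.42, 0.5, -0.57, 0.67, -0.16, 3.8]
spot 22 0.025 [0.44, 0.54, -0.46, 0.48, -0.23, -2.31]
spot 22 0.025 [0.44, 0.54, -0.46, 0.48, -0.23, 3.97]
real	0m34.703s
user	2m0.321s
sys	0m0.208s
```

Steep tilts (25-40°) are out of reach at the pick because joint 5 hits its limit. The roof clearance also depends on where along the bar I grip: gripping ~35-40 mm towards the heel at ~15° leaves about the same ~65 mm as the nominal 25° at mid-bar. I'll check which combinations the arm can reach.

Run:
```python
from sweep import *
for nm,h,X,q00 in(('pick',-.63,[.527,-.334,.03],[-.31,.61,-.24,0,-.72,-1.9]),('spot',.155,[.665,.133,.075],[.44,.63,-.06,0,-.89,-1.85]),('front',.155,[.467,.102,.13],[.58,.22,-.54,0,-.8,-1.99])):
  f=np.array([np.cos(h),np.sin(h),0])
  for gx in(-.037,-.03,0):
    q=q00;out=[]
    for T in range(0,24):
      Rg=pose(h,np.radians(T));P=np.array(X)+f*gx+Rg@[0,0,.005];q,e=sol(P,Rg,q)
      if e>1e-3 or q[4]>-.16:break
      if T>=10: out.append((T,q[[0,3,4,5]].round(2).tolist()))
    print(nm,gx,*out)
```

```text
pick -0.037 (10, [-0.26, 0.17, -0.38, -2.1]) (11, [-0.26, 0.21, -0.34, -2.14]) (12, [-0.26, 0.26, -0.3, -2.18]) (13, [-0.26, 0.32, -0.26, -2.25]) (14, [-0.27, 0.43, -0.21, -2.34])
pick -0.03 (10, [-0.26, 0.17, -0.39, -2.09]) (11, [-0.26, 0.2, -0.35, -2.12]) (12, [-0.26, 0.24, -0.32, -2.17]) (13, [-0.26, 0.3, -0.27, -2.22]) (14, [-0.27, 0.39, -0.23, -2.3])
pick 0 (10, [-0.28, 0.14, -0.44, -2.04]) (11, [-0.28, 0.17, -0.4, -2.07]) (12, [-0.28, 0.2, -0.37, -2.1]) (13, [-0.28, 0.24, -0.33, -2.14]) (14, [-0.28, 0.29, -0.29, -2.2]) (15, [-0.28, 0.37, -0.25, -2.27]) (16, [-0.3, 0.51, -0.19, -2.39])
spot -0.037 (10, [0.48, 0.1, -0.57, -1.97]) (11, [0.48, 0.12, -0.54, -1.99]) (12, [0.48, 0.14, -0.51, -2.01]) (13, [0.48, 0.16, -0.48, -2.03]) (14, [0.48, 0.18, -0.44, -2.05]) (15, [0.48, 0.21, -0.41, -2.08]) (16, [0.48, 0.25, -0.38, -2.12]) (17, [0.48, 0.29, -0.34, -2.16]) (18, [0.48, 0.34, -0.3, -2.21]) (19, [0.48, 0.42, -0.25, -2.29]) (20, [0.46, 0.55, -0.2, -2.4])
spot -0.03 (10, [0.47, 0.1, -0.58, -1.97]) (11, [0.47, 0.12, -0.55, -1.98]) (12, [0.48, 0.13, -0.52, -2.0]) (13, [0.48, 0.15, -0.49
[... 1074 characters left out ...]
2, -2.18]) (11, [0.64, 0.19, -0.49, -2.21]) (12, [0.64, 0.22, -0.46, -2.24]) (13, [0.64, 0.25, -0.43, -2.28]) (14, [0.64, 0.29, -0.4, -2.32]) (15, [0.64, 0.34, -0.37, -2.37]) (16, [0.64, 0.4, -0.34, -2.42]) (17, [0.63, 0.47, -0.3, -2.48]) (18, [0.62, 0.56, -0.26, -2.56]) (19, [0.59, 0.69, -0.22, -2.66]) (20, [0.53, 0.87, -0.16, -2.79])
front 0 (10, [0.6, 0.15, -0.54, -2.13]) (11, [0.6, 0.17, -0.51, -2.16]) (12, [0.61, 0.2, -0.48, -2.19]) (13, [0.61, 0.23, -0.45, -2.22]) (14, [0.61, 0.26, -0.42, -2.26]) (15, [0.61, 0.3, -0.39, -2.3]) (16, [0.61, 0.35, -0.36, -2.34]) (17, [0.61, 0.42, -0.32, -2.4]) (18, [0.6, 0.49, -0.28, -2.47]) (19, [0.58, 0.6, -0.24, -2.56]) (20, [0.54, 0.75, -0.19, -2.68])
```

Tilt is limited by reach. Plan: pick at ~12-13°, carry the tree outward to r≈0.7 and set it down there, regrasp at a steeper ~18°, then place. First, a hover for a close look.

```bash
cat >> sweep.py <<'E'
def plan(P0,R0,P1,h0,T0,h1,T1,n,q,first=True):
    """print rows and check joints along a straight move between tilt/heading poses"""
    Ps=[P0+(P1-P0)*i/n for i in range(n+1)];Rs=[pose(h0+(h1-h0)*i/n,T0+(T1-T0)*i/n) for i in range(n+1)]
    if first: Rs[0]=R0
    rows(Ps,Rs);w=[];qp=np.array(q)
    for P,A in zip(Ps,Rs):
        q,e=sol(P,A,qp);w.append(np.r_[q[4],q[5],e,np.abs(q-qp).max()*12]);qp=q
    w=np.array(w);print('q5max %.3f q6min %.2f err %.1e vmax %.2f'%(w[:,0].max(),w[:,1].min(),w[:,2].max(),w[1:,3].max()),'qend',qp.round(2));return Ps[-1],Rs[-1],qp
def cur():
    p,Rt,o=now();return p,Rt,np.arctan2(-Rt[1,0],-Rt[0,0]),np.arctan2(Rt[2,0]*-1,-Rt[2,2]),np.array(o['q'])
E
python3 - <<'E'
from sweep import *
import pickle
D=pickle.load(open('D0.pkl','rb'));d1=pickle.load(open('w1.pkl','rb'))
a,u=ray(D['top'],340.6,214.1);b,v=ray(d1,163.7,177.2)
s=np.linalg.lstsq(np.c_[u,-v],b-a,rcond=None)[0];print('heel dot',(a+u*s[0]).round(4),(b+v*s[1]).round(4))
p,Rt,h,T,q=cur();print(np.degrees([h,T]))
hd=np.radians(-36);f=np.array([np.cos(hd),np.sin(hd),0]);C=np.array([.527,-.334,.03])
Rg=pose(hd,np.radians(12));P1=C-.037*f+Rg@[0,0,.005-.13];print(P1)
plan(p,Rt,P1,h,T,hd,np.radians(12),5,q)
# feasibility of tilt at regrasp place
for hh in(-.63,-.5,-.75):
  for C2 in([.58,-.37,.03],[.6,-.38,.03]):
    ff=np.array([np.cos(hh),np.sin(hh),0]);qq=[-.31,.61,-.24,0,-.72,-1.9]
    for t in range(0,24):
        A=pose(hh,np.radians(t));qn,e=sol(np.array(C2)-.037*ff+A@[0,0,.005],A,qq)
        if e>1e-3 or qn[4]>-.2:break
        qq=qn
    print(hh,C2,'max tilt',t-1,qq.round(2))
E
```

```text
heel dot [ 0.465  -0.2881  0.0511] [ 0.4661 -0.2865  0.0508]
[-13.59030182  26.41679218]
[ 0.47604086 -0.29697602  0.15226845]
0 d [-0.91 -1.91  0.85] w [0.031 0.05  0.071] deg5.3
1 d [-1.08 -1.81  0.86] w [0.029 0.05  0.072] deg5.3
2 d [-1.25 -1.7   0.85] w [0.026 0.05  0.074] deg5.3
3 d [-1.42 -1.58  0.83] w [0.022 0.05  0.075] deg5.3
4 d [-1.57 -1.45  0.79] w [0.018 0.05  0.076] deg5.3
q5max -0.187 q6min -2.20 err 1.6e-09 vmax 1.47 qend [-0.23  0.28 -0.48  0.14 -0.62 -2.08]
-0.63 [0.58, -0.37, 0.03] max tilt 17 [-0.3   0.55 -0.56  0.49 -0.2  -2.36]
-0.63 [0.6, -0.38, 0.03] max tilt 18 [-0.31  0.58 -0.52  0.5  -0.2  -2.37]
-0.5 [0.58, -0.37, 0.03] max tilt 18 [-0.31  0.56 -0.5   0.28 -0.21 -2.03]
-0.5 [0.6, -0.38, 0.03] max tilt 19 [-0.31  0.58 -0.46  0.29 -0.22 -2.03]
-0.75 [0.58, -0.37, 0.03] max tilt 16 [-0.29  0.56 -0.55  0.54 -0.24 -2.54]
-0.75 [0.6, -0.38, 0.03] max tilt 17 [-0.3   0.58 -0.52  0.56 -0.24 -2.56]
```

send_rows --series '[{"dx": -0.91,"dy": -1.91,"dz": 0.85,"wx": 0.031,"wy": 0.05,"wz": 0.071,"fingers": -1},{"dx": -1.08,"dy": -1.81,"dz": 0.86,"wx": 0.029,"wy": 0.05,"wz": 0.072,"fingers": -1},{"dx": -1.25,"dy": -1.7,"dz": 0.85,"wx": 0.026,"wy": 0.05,"wz": 0.074,"fingers": -1},{"dx": -1.42,"dy": -1.58,"dz": 0.83,"wx": 0.022,"wy": 0.05,"wz": 0.075,"fingers": -1},{"dx": -1.57,"dy": -1.45,"dz": 0.79,"wx": 0.018,"wy": 0.05,"wz": 0.076,"fingers": -1}]'

```text
time: 2.7
tcp_pos: [0.4778, -0.2943, 0.1538]
tool_rot: [0.9, 2.798, -0.09]
force: [0.2, -0.3, 0.3]
width: 1.002
```

Run:
```python
from sweep import *
import pickle
d=grab('wrist','w2.png'); pickle.dump(d,open('w2.pkl','wb'))
p,Rt,h,T,q=cur();print(p,np.degrees([h,T]),q.round(3))
hsv=cv2.cvtColor(d['pixels'],cv2.COLOR_RGB2HSV)
for nm,lo,hi in(('blue',(100,120,40),(125,255,255)),('yel',(18,150,180),(30,255,255)),('cedar',(3,110,30),(15,255,185))):
    n,l,s,c=cv2.connectedComponentsWithStats(cv2.inRange(hsv,lo,hi))
    for i in range(1,n):
        if s[i,4]>30: print(nm,c[i].round(1),s[i],onz(d,*c[i],.05).round(4))
m=cv2.inRange(hsv,(3,110,30),(15,255,185));cv2.imwrite('pics/m2.png',np.hstack([d['pixels'][:,:,::-1],cv2.merge([m,m,m])])[:, ::1])
```

```text
[ 0.48177182 -0.29745303  0.15378955] [-35.88518947  12.1361056 ] [-0.229  0.284 -0.466  0.133 -0.628 -2.069]
blue [248.9 151.3] [ 225  124   48   56 1846] [ 0.4594 -0.2852  0.05  ]
blue [ 87.1 199.3] [  58  175   58   52 1858] [ 0.4075 -0.4374  0.05  ]
blue [396.7 348.8] [385 339  22  22 228] [ 0.8204 -0.2862  0.05  ]
yel [459.4  63.1] [455  56  10  18  79] [ 0.4942 -0.1125  0.05  ]
yel [251.3 159.5] [249 153   7  14  63] [ 0.4665 -0.2879  0.05  ]
cedar [30.9 42.6] [19 21 24 46 81] [ 0.2946 -0.3656  0.05  ]
cedar [426.1 141.7] [  374    33   106   213 11749] [ 0.5397 -0.1566  0.05  ]
cedar [24.4 80.2] [11 68 24 23 32] [ 0.3074 -0.3927  0.05  ]
cedar [248.2 248.1] [ 217  177   62  125 4830] [ 0.5436 -0.3473  0.05  ]
cedar [104.8 255.1] [ 99 226  20  53  95] [ 0.4626 -0.4789  0.05  ]
cedar [ 62.4 259.8] [ 50 231  19  53  79] [ 0.4392 -0.5256  0.05  ]
cedar [488.5 296. ] [468 285  44  21  68] [ 0.7894 -0.1493  0.05  ]
cedar [304.7 303.7] [278 297  57  23 119] [ 0.653  -0.3432  0.05  ]
```

View pics/w2.png

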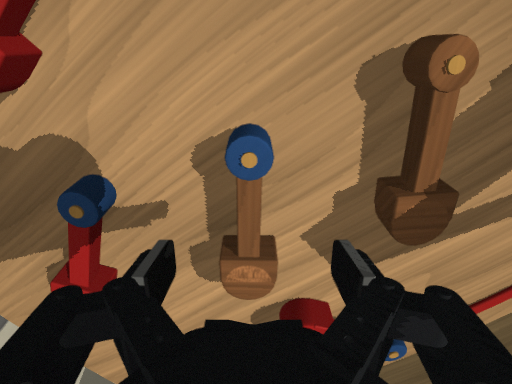

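The tree is central in the frame: heel dot (250,160), bar x 237-261 at rows 180-235, toe 220-277, about vertical in the image. I'll work out its heading and centre.

Run:
```python
from sweep import *
import pickle
d=pickle.load(open('w2.pkl','rb'));hsv=cv2.cvtColor(d['pixels'],cv2.COLOR_RGB2HSV)
m=cv2.inRange(hsv,(3,110,30),(15,255,185))
def mid(v,z,lo=205,hi=295):
    x=np.where(m[v,lo:hi])[0]+lo; 
    a,b=onz(d,x.min(),v,z),onz(d,x.max()+1,v,z);return (a+b)/2,np.linalg.norm(a-b)
L=[mid(v,.041) for v in range(186,230,3)];pts=np.array([a for a,_ in L])
print('bar widths',np.round([w for _,w in L],4))
k=np.polyfit(pts[:,0],pts[:,1],1);h=np.arctan(k[0]);print('bar heading',np.degrees(h),'line y at .5',np.polyval(k,.5))
t=[mid(v,.044)[0] for v in range(242,262,4)];print('toe mids',np.round(t,4)[:, :2].tolist())
H=np.array([.4658,-.2873]);
for v in range(228,246,1): print(v,int(m[v,205:295].sum()/255),end=' ')
f=np.array([np.cos(h),np.sin(h)]);n=np.array([-f[1],f[0]])
print('\nheel off line',n@(H-[.5,np.polyval(k,.5)]),'centre from heel',H+.078*f)
for v in(235,237,239): print(v,onz(d,249,v,.048).round(4),'toe face should be centre+.036 ->',(H+.114*f).round(4))
```

```text
bar widths [0.0451 0.0804 0.038  0.0296 0.0452 0.0543 0.0702 0.052  0.0474 0.0427
 0.052  0.0382 0.0598 0.0704 0.0544]
bar heading -29.20928026145724 line y at .5 -0.32316309972250856
toe mids [[0.5379, -0.35], [0.5413, -0.3545], [0.5463, -0.3569], [0.5599, -0.3475], [0.5569, -0.3614]]
228 29 229 26 230 25 231 27 232 27 233 24 234 26 235 48 236 53 237 53 238 55 239 54 240 55 241 59 242 56 243 57 244 56 245 57 
heel off line 0.014613221625046689 centre from heel [ 0.53388176 -0.32536408]
235 [ 0.5317 -0.3377  0.048 ] toe face should be centre+.036 -> [ 0.5653 -0.3429]
237 [ 0.5337 -0.3391  0.048 ] toe face should be centre+.036 -> [ 0.5653 -0.3429]
239 [ 0.5358 -0.3406  0.048 ] toe face should be centre+.036 -> [ 0.5653 -0.3429]
```

Run:
```python
from sweep import *
import pickle
d=pickle.load(open('w2.pkl','rb'));hsv=cv2.cvtColor(d['pixels'],cv2.COLOR_RGB2HSV)
m=cv2.inRange(hsv,(3,110,30),(15,255,185));n,l,s,c=cv2.connectedComponentsWithStats(m)
i=[i for i in range(1,n) if abs(c[i]-[248.2,248.1]).max()<1][0];m=cv2.morphologyEx((l==i).astype(np.uint8),cv2.MORPH_OPEN,np.ones((5,9)))
H=np.array([.4658,-.2873]);S=[]
for v in range(182,232,6):
    x=np.where(m[v])[0]
    if len(x): a,b=onz(d,x.min(),v,.041),onz(d,x.max()+1,v,.041);S.append((a+b)/2);print(v,x.min(),x.max(),np.linalg.norm(a-b).round(4),((a+b)/2).round(4)[:2])
for v in range(238,296,8):
    x=np.where(m[v])[0];print('toe',v,x.min(),x.max())
for v,z in((235,0),(262,.048)): print(onz(d,249,v,z).round(4),np.linalg.norm(onz(d,249,v,z)[:2]-H))
a,b=onz(d,220,262,.048),onz(d,277.5,262,.048);print('toe width',np.linalg.norm(a-b),(a+b)/2,'heading heel->toe',np.degrees(np.arctan2(*((a+b)/2-np.r_[H,0])[[1,0]])))
```

```text
182 236 261 0.0242 [ 0.4863 -0.3047]
188 236 261 0.0245 [ 0.4914 -0.3084]
194 236 261 0.0248 [ 0.4966 -0.3122]
200 237 261 0.0241 [ 0.5022 -0.3157]
206 237 260 0.0235 [ 0.5074 -0.3201]
212 237 260 0.0238 [ 0.513  -0.3242]
218 237 260 0.0241 [ 0.5188 -0.3283]
224 237 260 0.0244 [ 0.5247 -0.3326]
230 237 260 0.0247 [ 0.5308 -0.3371]
toe 238 222 274
toe 246 221 275
toe 254 220 276
toe 262 219 277
toe 270 220 277
toe 278 220 276
toe 286 223 274
toe 294 230 266
[ 0.561  -0.3595  0.    ] 0.11946737736109389
[ 0.561 -0.359  0.048] 0.11922623023819078
toe width 0.06204342873626684 [ 0.56094722 -0.35927846  0.048     ] heading heel->toe -37.10734900752874
```

```bash
cat > pts.py <<'E'
from sweep import *
HD=np.radians(-36.3);F=np.array([np.cos(HD),np.sin(HD),0]);C=np.array([.530,-.3363,.0]);rad=np.radians
E
python3 - <<'E'
from pts import *
import pickle
p,Rt,h,T,q=cur()
G=pose(HD,rad(10));P=C-.02*F+[0,0,.03]+G@[0,0,.005]
a=P+G@[0,0,-.05];b=plan(p,Rt,a,h,T,HD,rad(10),3,q)
print('descend');b=plan(a,G,P,HD,rad(10),HD,rad(10),3,b[2])
d=pickle.load(open('D0.pkl','rb'))['top'];print('decoy A toe',onz(d,362,135,.045))
E
```

```text
0 d [-0.55 -0.11  2.83] w [0.004 0.012 0.002] deg0.8
1 d [-0.59 -0.1   2.82] w [0.    0.012 0.002] deg0.7
2 d [-0.62 -0.09  2.81] w [0.    0.012 0.002] deg0.7
q5max -0.520 q6min -2.07 err 2.5e-12 vmax 0.68 qend [-0.26  0.45 -0.44  0.13 -0.52 -2.05]
descend
0 d [-0.    0.    1.67] w [0. 0. 0.] deg0.0
1 d [ 0.   -0.    1.67] w [0. 0. 0.] deg0.0
2 d [-0.    0.    1.67] w [0. 0. 0.] deg0.0
q5max -0.410 q6min -2.07 err 2.5e-12 vmax 0.44 qend [-0.27  0.54 -0.47  0.16 -0.41 -2.07]
decoy A toe [ 0.71813349 -0.37154639  0.045     ]
```

send_rows --series '[{"dx": -0.55,"dy": -0.11,"dz": 2.83,"wx": 0,"wy": 0.012,"wz": 0.002,"fingers": -1},{"dx": -0.59,"dy": -0.1,"dz": 2.82,"wx": 0,"wy": 0.012,"wz": 0.002,"fingers": -1},{"dx": 0,"dy": 0,"dz": 0,"wx": 0,"wy": 0,"wz": 0,"fingers": -1},{"dx": 0,"dy": 0,"dz": 0,"wx": 0,"wy": 0,"wz": 0,"fingers": -1},{"dx": 0,"dy": 0,"dz": 0,"wx": 0,"wy": 0,"wz": 0,"fingers": -1}]'

```text
time: 3.17
tcp_pos: [0.4946, -0.3087, 0.1016]
tool_rot: [0.908, 2.817, -0.081]
force: [0.2, 1.0, 0.6]
width: 1.0
```

Run:
```python
from pts import *
p,Rt,h,T,q=cur();print(p,np.degrees([h,T]),r.get_obs()['joint_vel'].round(3))
G=pose(HD,rad(10));P=C-.02*F+[0,0,.03]+G@[0,0,.005];print(P)
plan(p,Rt,P,h,T,HD,rad(10),4,q)
```

```text
[ 0.49462419 -0.30866901  0.101561  ] [-35.73616531  10.84041911] [ 0.003 -0.031  0.005  0.003  0.003 -0.001]
[ 0.51458117 -0.32497375  0.02507596]
0 d [-0.27 -0.05  2.  ] w [0.004 0.004 0.002] deg0.3
1 d [-0.28 -0.04  2.  ] w [0.    0.004 0.002] deg0.3
2 d [-0.29 -0.04  2.  ] w [0.    0.004 0.002] deg0.3
3 d [-0.29 -0.03  2.  ] w [0.    0.004 0.002] deg0.3
q5max -0.410 q6min -2.07 err 3.7e-13 vmax 0.46 qend [-0.27  0.54 -0.47  0.16 -0.41 -2.07]
```

send_rows --series '[{"dx": -0.28,"dy": -0.05,"dz": 2.0,"wx": 0.004,"wy": 0.004,"wz": 0.002,"fingers": -1},{"dx": -0.28,"dy": -0.04,"dz": 2.0,"wx": 0,"wy": 0.004,"wz": 0.002,"fingers": -1},{"dx": -0.29,"dy": -0.04,"dz": 2.0,"wx": 0,"wy": 0.004,"wz": 0.002,"fingers": -1},{"dx": -0.29,"dy": -0.03,"dz": 2.0,"wx": 0,"wy": 0.004,"wz": 0.002,"fingers": -1},{"dx": 0,"dy": 0,"dz": 0,"wx": 0,"wy": 0,"wz": 0,"fingers": -1}]'

```text
time: 3.58
tcp_pos: [0.5139, -0.325, 0.023]
tool_rot: [0.926, 2.831, -0.079]
force: [0.0, -0.1, 0.4]
width: 1.005
```

send_rows --series '[{"dx": 0,"dy": 0,"dz": 0,"wx": 0,"wy": 0,"wz": 0,"fingers": 1},{"dx": 0,"dy": 0,"dz": 0,"wx": 0,"wy": 0,"wz": 0,"fingers": 1},{"dx": 0,"dy": 0,"dz": 0,"wx": 0,"wy": 0,"wz": 0,"fingers": 1},{"dx": 0,"dy": 0,"dz": 0,"wx": 0,"wy": 0,"wz": 0,"fingers": 1},{"dx": 0,"dy": 0,"dz": 0,"wx": 0,"wy": 0,"wz": 0,"fingers": 1}]' --grip_force 80

```text
time: 4.0
tcp_pos: [0.5149, -0.3254, 0.0256]
tool_rot: [0.925, 2.827, -0.079]
force: [0.4, -0.6, -0.6]
width: 0.296
```

send_rows --series '[{"dx": 0,"dy": 0,"dz": 0,"wx": 0,"wy": 0,"wz": 0,"fingers": 1},{"dx": 0,"dy": 0,"dz": 0,"wx": 0,"wy": 0,"wz": 0,"fingers": 1},{"dx": 0,"dy": 0,"dz": 0,"wx": 0,"wy": 0,"wz": 0,"fingers": 1}]'

```text
time: 4.25
tcp_pos: [0.515, -0.3255, 0.0258]
tool_rot: [0.925, 2.827, -0.079]
force: [-2.6, 2.3, 5.8]
width: 0.271
```

Run:
```python
from pts import *
p,Rt,h,T,q=cur();print(p,np.degrees([h,T]),q.round(3),r.get_obs()['width'])
up=np.array([0,0,.03]);sh=.06*F
a=plan(p,Rt,p+up,h,T,h,T,2,q,);print();b=plan(a[0],Rt,a[0]+sh,h,T,h,T,3,a[2]);print();plan(b[0],Rt,b[0]-up,h,T,h,T,2,b[2])
```

```text
[ 0.51500618 -0.32545536  0.02584184] [-36.24738025   9.99796523] [-0.272  0.535 -0.461  0.15  -0.414 -2.064] 0.2710917750474372
0 d [-0.26  0.   -1.48] w [ 0.001 -0.    -0.   ] deg0.1
1 d [-0.26  0.   -1.48] w [0. 0. 0.] deg0.0
q5max -0.414 q6min -2.06 err 1.6e-13 vmax 0.44 qend [-0.27  0.49 -0.43  0.13 -0.49 -2.04]

0 d [-1.97 -0.    0.35] w [ 0.001 -0.    -0.   ] deg0.1
1 d [-1.97 -0.    0.35] w [0. 0. 0.] deg0.0
2 d [-1.97 -0.    0.35] w [0. 0. 0.] deg0.0
q5max -0.488 q6min -2.04 err 2.3e-12 vmax 0.67 qend [-0.31  0.57 -0.27  0.1  -0.57 -1.98]

0 d [ 0.26 -0.    1.48] w [ 0.001 -0.    -0.   ] deg0.1
1 d [0.26 0.   1.48] w [0. 0. 0.] deg0.0
q5max -0.508 q6min -1.99 err 1.8e-12 vmax 0.39 qend [-0.31  0.61 -0.29  0.11 -0.51 -1.99]
```

send_rows --series '[{"dx": -0.26,"dy": 0,"dz": -1.48,"wx": 0,"wy": 0,"wz": 0,"fingers": 1},{"dx": -0.26,"dy": 0,"dz": -1.48,"wx": 0,"wy": 0,"wz": 0,"fingers": 1},{"dx": -1.97,"dy": 0,"dz": 0.35,"wx": 0,"wy": 0,"wz": 0,"fingers": 1},{"dx": -1.97,"dy": 0,"dz": 0.35,"wx": 0,"wy": 0,"wz": 0,"fingers": 1},{"dx": -1.97,"dy": 0,"dz": 0.35,"wx": 0,"wy": 0,"wz": 0,"fingers": 1}]'

```text
time: 4.67
tcp_pos: [0.5628, -0.3609, 0.0543]
tool_rot: [0.927, 2.829, -0.078]
force: [1.1, -0.7, -4.1]
width: 0.264
```

send_rows --series '[{"dx": -0.98,"dy": 0,"dz": 0.17,"wx": 0,"wy": 0,"wz": 0,"fingers": 1},{"dx": 0,"dy": 0,"dz": 0,"wx": 0,"wy": 0,"wz": 0,"fingers": 1},{"dx": 0.17,"dy": 0,"dz": 0.98,"wx": 0,"wy": 0,"wz": 0,"fingers": 1},{"dx": 0.17,"dy": 0,"dz": 0.98,"wx": 0,"wy": 0,"wz": 0,"fingers": 1},{"dx": 0.17,"dy": 0,"dz": 0.93,"wx": 0,"wy": 0,"wz": 0,"fingers": 1}]'

```text
time: 5.08
tcp_pos: [0.5694, -0.366, 0.0251]
tool_rot: [0.926, 2.832, -0.08]
force: [-27.2, 25.5, 74.9]
width: 0.267
```

send_rows --series '[{"dx": 0,"dy": 0,"dz": 0,"wx": 0,"wy": 0,"wz": 0,"fingers": 1},{"dx": 0,"dy": 0,"dz": 0,"wx": 0,"wy": 0,"wz": 0,"fingers": 1}]'

```text
time: 5.25
tcp_pos: [0.5696, -0.3661, 0.0254]
tool_rot: [0.926, 2.831, -0.08]
force: [-3.6, 3.2, 7.8]
width: 0.264
```

Run:
```python
from pts import *
p,Rt,h,T,q=cur();o=r.get_obs();print(p,np.degrees([h,T]),o['width'],o['force'])
# tree centre now: grasp point + .02 F
g=p-Rt@[0,0,.005];Cn=g+.02*F;print('tree C',Cn)
for t in (16,17,18):
    G=pose(h,rad(t));gp=np.array([Cn[0],Cn[1],.0305])-.038*F;P=gp+G@[0,0,.005];print(t)
    plan(p,Rt,P,h,T,h,rad(t),3,q)
```

```text
[ 0.56961568 -0.36606479  0.02535625] [-36.21658674   9.7843554 ] 0.26415343853106416 [-3.58631074  3.17791164  7.7860428 ]
tree C [ 0.58504988 -0.37740143  0.03028352]
16
0 d [ 0.57  0.   -0.11] w [-0.    -0.036  0.   ] deg2.1
1 d [ 0.57  0.   -0.13] w [ 0.    -0.036 -0.   ] deg2.1
2 d [ 0.56  0.   -0.15] w [ 0.    -0.036 -0.   ] deg2.1
q5max -0.276 q6min -2.22 err 3.1e-10 vmax 1.42 qend [-0.3   0.57 -0.48  0.34 -0.28 -2.22]
17
0 d [ 0.57  0.   -0.11] w [-0.    -0.042  0.   ] deg2.4
1 d [ 0.56  0.   -0.13] w [-0.    -0.042  0.   ] deg2.4
2 d [ 0.56  0.   -0.16] w [-0.    -0.042  0.   ] deg2.4
q5max -0.226 q6min -2.31 err 1.1e-09 vmax 2.23 qend [-0.31  0.56 -0.52  0.43 -0.23 -2.31]
18
0 d [ 0.57  0.   -0.11] w [-0.    -0.048  0.   ] deg2.7
1 d [ 0.56  0.   -0.14] w [ 0.    -0.048  0.   ] deg2.7
2 d [ 0.55  0.   -0.16] w [ 0.    -0.048  0.   ] deg2.7
q5max -0.150 q6min -2.50 err 7.0e-10 vmax 4.46 qend [-0.34  0.55 -0.6   0.65 -0.15 -2.5 ]
```

Touchdown peaked at 75 N, so I'll set down on the pad much more slowly. Now open, tilt to 17° nearer the heel, and regrasp.

send_rows --series '[{"dx": 0,"dy": 0,"dz": 0,"wx": 0,"wy": 0,"wz": 0,"fingers": -1},{"dx": 0,"dy": 0,"dz": 0,"wx": 0,"wy": 0,"wz": 0,"fingers": -1},{"dx": 0,"dy": 0,"dz": 0,"wx": 0,"wy": 0,"wz": 0,"fingers": -1},{"dx": 0,"dy": 0,"dz": 0,"wx": 0,"wy": 0,"wz": 0,"fingers": -1},{"dx": 0,"dy": 0,"dz": 0,"wx": 0,"wy": 0,"wz": 0,"fingers": -1}]'

```text
time: 5.67
tcp_pos: [0.5709, -0.3667, 0.0245]
tool_rot: [0.926, 2.829, -0.079]
force: [-0.3, 0.3, -0.8]
width: 0.951
```

send_rows --series '[{"dx": 0.34,"dy": 0,"dz": -0.06,"wx": 0,"wy": -0.025,"wz": 0,"fingers": -1},{"dx": 0.34,"dy": 0,"dz": -0.07,"wx": 0,"wy": -0.025,"wz": 0,"fingers": -1},{"dx": 0.34,"dy": 0,"dz": -0.08,"wx": 0,"wy": -0.025,"wz": 0,"fingers": -1},{"dx": 0.34,"dy": 0,"dz": -0.09,"wx": 0,"wy": -0.025,"wz": 0,"fingers": -1},{"dx": 0.34,"dy": 0,"dz": -0.1,"wx": 0,"wy": -0.025,"wz": 0,"fingers": -1}]'

```text
time: 6.08
tcp_pos: [0.5579, -0.356, 0.0252]
tool_rot: [0.888, 2.711, -0.131]
force: [0.2, -1.6, 0.3]
width: 1.002
```

send_rows --series '[{"dx": 0,"dy": 0,"dz": 0,"wx": 0,"wy": 0,"wz": 0,"fingers": -1},{"dx": 0,"dy": 0,"dz": 0,"wx": 0,"wy": 0,"wz": 0,"fingers": -1}]'

```text
time: 6.25
tcp_pos: [0.5558, -0.3565, 0.0246]
tool_rot: [0.889, 2.716, -0.133]
force: [0.0, 0.0, 0.3]
width: 1.002
```

Run:
```python
from pts import *
import pickle
p,Rt,h,T,q=cur();o=r.get_obs();print(p,np.degrees([h,T]),q.round(3),o['width'],o['force'])
g=p-Rt@[0,0,.005];print('grasp pt',g,'gx',F@(g-[.58505,-.3774,0]))
t=grab('top','t3.png');w=grab('wrist','w3.png');pickle.dump((t,w),open('tw3.pkl','wb'))
cv2.imwrite('pics/tw3.png',np.hstack([cv2.resize(t['pixels'][140:240,310:430],(400,333)),cv2.resize(w['pixels'],(400,333))])[:,:,::-1])
```

```text
[ 0.55582652 -0.35645433  0.02456968] [-36.25547209  16.94846556] [-0.307  0.566 -0.517  0.429 -0.227 -2.303] 1.0017023487682108 [0.02898404 0.03521321 0.26982576]
grasp pt [ 0.55465145 -0.35559196  0.02935252] gx -0.0374096984123419
```

View pics/tw3.png

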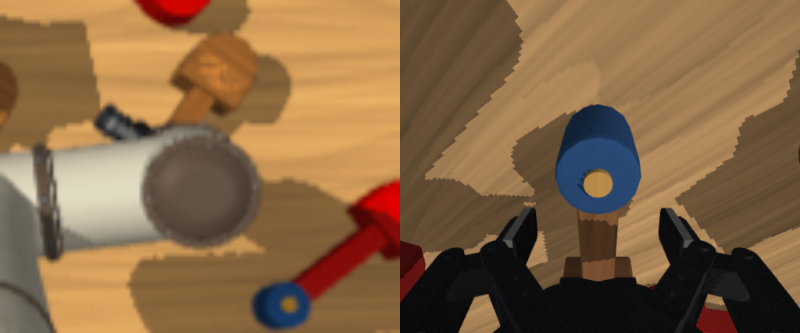

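Left: the tree lies straight under the gripper. Right: heel dot (≈253,212), bar centred between the open fingers. Now I'll regrasp and plan the carry.

send_rows --series '[{"dx": 0,"dy": 0,"dz": 0,"wx": 0,"wy": 0,"wz": 0,"fingers": 1},{"dx": 0,"dy": 0,"dz": 0,"wx": 0,"wy": 0,"wz": 0,"fingers": 1},{"dx": 0,"dy": 0,"dz": 0,"wx": 0,"wy": 0,"wz": 0,"fingers": 1},{"dx": 0,"dy": 0,"dz": 0,"wx": 0,"wy": 0,"wz": 0,"fingers": 1},{"dx": 0,"dy": 0,"dz": 0,"wx": 0,"wy": 0,"wz": 0,"fingers": 1}]' --grip_force 100

```text
time: 6.77
tcp_pos: [0.557, -0.3565, 0.025]
tool_rot: [0.889, 2.714, -0.132]
force: [0.3, 0.2, 0.8]
width: 0.298
```

send_rows --series '[{"dx": 0,"dy": 0,"dz": 0,"wx": 0,"wy": 0,"wz": 0,"fingers": 1},{"dx": 0,"dy": 0,"dz": 0,"wx": 0,"wy": 0,"wz": 0,"fingers": 1},{"dx": 0,"dy": 0,"dz": 0,"wx": 0,"wy": 0,"wz": 0,"fingers": 1}]'

```text
time: 7.02
tcp_pos: [0.5569, -0.3565, 0.0252]
tool_rot: [0.889, 2.714, -0.132]
force: [-0.3, 2.2, 2.6]
width: 0.264
```

Run:
```python
from pts import *
import pickle
t,w=pickle.load(open('tw3.pkl','rb'))
hsv=cv2.cvtColor(w['pixels'],cv2.COLOR_RGB2HSV);m=cv2.inRange(hsv,(16,120,150),(30,255,255));m[:190]=0;m[235:]=0;m[:,225:280]=m[:,225:280];m[:,:235]=0;m[:,270:]=0
c=cv2.moments(m,True);u=(c['m10']/c['m00'],c['m01']/c['m00']);H=onz(w,*u,.051);print(u,H)
p,Rt,h,T,q=cur();g=p-Rt@[0,0,.005];print(g,np.degrees([h,T]),r.get_obs()['width']);print('gx',F@(g-H)-.078,'lat',np.cross(F,g-H)[2])
# carry: up, swing to front of pad, in
S=np.array([.665,.133,0]);hs=np.radians(8.9);fs=np.array([np.cos(hs),np.sin(hs),0])
gx=-.037;Ts=rad(17)
def tgt(back,z):A=pose(hs,Ts);return S+fs*(gx-back)+[0,0,z]+A@[0,0,.005],A
print('up');a=plan(p,Rt,p+[0,0,.13],h,T,h,T,4,q)
for b in(.26,.22,.2):
    P,A=tgt(b,.165);print('swing',b,P);c=plan(a[0],Rt,P,h,T,hs,Ts,14,a[2])
```

```text
(252.91931540342298, 212.36308068459658) [ 0.51925846 -0.32922236  0.051     ]
[ 0.55568079 -0.35561232  0.03001539] [-36.26745534  17.06586713] 0.26409744687228337
gx -0.033023009879409815 lat 0.0002940835744549633
up
0 d [-0.95  0.   -3.11] w [ 0.001 -0.    -0.   ] deg0.0
1 d [-0.95  0.   -3.11] w [0. 0. 0.] deg0.0
2 d [-0.95  0.   -3.11] w [0. 0. 0.] deg0.0
3 d [-0.95  0.   -3.11] w [0. 0. 0.] deg0.0
q5max -0.224 q6min -2.31 err 2.3e-10 vmax 1.51 qend [-0.28  0.4  -0.32  0.18 -0.58 -2.06]
swing 0.26 [0.37302018 0.08727718 0.16021848]
0 d [ 2.79  1.78 -0.89] w [-0.016  0.    -0.054] deg3.2
1 d [ 2.69  1.94 -0.86] w [-0.017  0.    -0.054] deg3.2
2 d [ 2.59  2.1  -0.83] w [-0.017  0.    -0.054] deg3.2
3 d [ 2.47  2.25 -0.79] w [-0.017  0.    -0.054] deg3.2
4 d [ 2.34  2.39 -0.76] w [-0.017  0.    -0.054] deg3.2
5 d [ 2.21  2.52 -0.72] w [-0.017  0.    -0.054] deg3.2
6 d [ 2.07  2.65 -0.67] w [-0.016  0.    -0.054] deg3.2
7 d [ 1.93  2.77 -0.63] w [-0.016  0.    -0.054] deg3.2
8 d [ 1.77  2.88 -0.58] w [-0.016  0.    -0.054] deg3.2
9 d [ 1.62  2.98 -0.53] w [-0.016  0.    -0.054] deg3
[... 1467 characters left out ...]
3  2.5  -0.69] w [-0.017  0.    -0.054] deg3.2
4 d [ 2.    2.62 -0.65] w [-0.017  0.    -0.054] deg3.2
5 d [ 1.85  2.73 -0.61] w [-0.017  0.    -0.054] deg3.2
6 d [ 1.7   2.84 -0.56] w [-0.016  0.    -0.054] deg3.2
7 d [ 1.55  2.93 -0.51] w [-0.016  0.    -0.054] deg3.2
8 d [ 1.39  3.02 -0.46] w [-0.016  0.    -0.054] deg3.2
9 d [ 1.22  3.1  -0.41] w [-0.016  0.    -0.054] deg3.2
10 d [ 1.05  3.17 -0.36] w [-0.016  0.    -0.054] deg3.2
11 d [ 0.88  3.22 -0.31] w [-0.016  0.    -0.054] deg3.2
12 d [ 0.71  3.27 -0.25] w [-0.016  0.    -0.054] deg3.2
13 d [ 0.53  3.31 -0.2 ] w [-0.016  0.    -0.054] deg3.2
q5max -0.442 q6min -2.37 err 3.4e-11 vmax 0.99 qend [ 0.67  0.03 -0.85  0.34 -0.44 -2.37]
```

send_rows --series '[{"dx": -0.6,"dy": 0,"dz": -2.0,"wx": 0,"wy": 0,"wz": 0,"fingers": 1},{"dx": -0.95,"dy": 0,"dz": -3.11,"wx": 0,"wy": 0,"wz": 0,"fingers": 1},{"dx": -0.95,"dy": 0,"dz": -3.11,"wx": 0,"wy": 0,"wz": 0,"fingers": 1},{"dx": -0.95,"dy": 0,"dz": -3.11,"wx": 0,"wy": 0,"wz": 0,"fingers": 1},{"dx": -0.35,"dy": 0,"dz": -1.11,"wx": 0,"wy": 0,"wz": 0,"fingers": 1}]'

```text
time: 7.43
tcp_pos: [0.5588, -0.3569, 0.1601]
tool_rot: [0.886, 2.707, -0.132]
force: [1.4, 0.3, -1.6]
width: 0.265
```

send_rows --series '[{"dx": 2.51,"dy": 2.08,"dz": -0.8,"wx": -0.016,"wy": 0,"wz": -0.054,"fingers": 1},{"dx": 2.39,"dy": 2.23,"dz": -0.77,"wx": -0.017,"wy": 0,"wz": -0.054,"fingers": 1},{"dx": 2.27,"dy": 2.37,"dz": -0.73,"wx": -0.017,"wy": 0,"wz": -0.054,"fingers": 1},{"dx": 2.13,"dy": 2.5,"dz": -0.69,"wx": -0.017,"wy": 0,"wz": -0.054,"fingers": 1},{"dx": 2.0,"dy": 2.62,"dz": -0.65,"wx": -0.017,"wy": 0,"wz": -0.054,"fingers": 1}]'

```text
time: 7.85
tcp_pos: [0.5103, -0.1932, 0.1556]
tool_rot: [0.494, 2.807, -0.071]
force: [0.3, 0.9, -2.6]
width: 0.265
```

send_rows --series '[{"dx": 1.85,"dy": 2.73,"dz": -0.61,"wx": -0.017,"wy": 0,"wz": -0.054,"fingers": 1},{"dx": 1.7,"dy": 2.84,"dz": -0.56,"wx": -0.016,"wy": 0,"wz": -0.054,"fingers": 1},{"dx": 1.55,"dy": 2.93,"dz": -0.51,"wx": -0.016,"wy": 0,"wz": -0.054,"fingers": 1},{"dx": 1.39,"dy": 3.02,"dz": -0.46,"wx": -0.016,"wy": 0,"wz": -0.054,"fingers": 1},{"dx": 1.22,"dy": 3.1,"dz": -0.41,"wx": -0.016,"wy": 0,"wz": -0.054,"fingers": 1}]'

```text
time: 8.27
tcp_pos: [0.4657, -0.0318, 0.1579]
tool_rot: [0.094, 2.844, -0.015]
force: [0.7, 0.3, -2.6]
width: 0.266
```

send_rows --series '[{"dx": 1.05,"dy": 3.17,"dz": -0.36,"wx": -0.016,"wy": 0,"wz": -0.054,"fingers": 1},{"dx": 0.88,"dy": 3.22,"dz": -0.31,"wx": -0.016,"wy": 0,"wz": -0.054,"fingers": 1},{"dx": 0.71,"dy": 3.27,"dz": -0.25,"wx": -0.016,"wy": 0,"wz": -0.054,"fingers": 1},{"dx": 0.53,"dy": 3.31,"dz": -0.2,"wx": -0.016,"wy": 0,"wz": -0.054,"fingers": 1},{"dx": 0,"dy": 0,"dz": 0,"wx": 0,"wy": 0,"wz": 0,"fingers": 1}]'

```text
time: 8.68
tcp_pos: [0.4308, 0.1003, 0.1601]
tool_rot: [-0.236, 2.833, 0.033]
force: [1.8, 0.2, -2.9]
width: 0.266
```

send_rows --series '[{"dx": 0,"dy": 0,"dz": 0,"wx": 0,"wy": 0,"wz": 0,"fingers": 1},{"dx": 0,"dy": 0,"dz": 0,"wx": 0,"wy": 0,"wz": 0,"fingers": 1}]'

```text
time: 8.85
tcp_pos: [0.4309, 0.0961, 0.1593]
tool_rot: [-0.224, 2.837, 0.029]
force: [-0.3, -0.6, -2.4]
width: 0.265
```

Run:
```python
from pts import *
import pickle
p,Rt,h,T,q=cur();o=r.get_obs();print(p,np.degrees([h,T]),q.round(3),o['width'],o['force'])
t=grab('top','t4.png');w=grab('wrist','w4.png');pickle.dump((t,w),open('tw4.pkl','wb'))
cv2.imwrite('pics/tw4.png',np.hstack([cv2.resize(t['pixels'][80:260,100:320],(400,327)),cv2.resize(w['pixels'],(400,327))])[:,:,::-1])
```

```text
[0.43086295 0.09609102 0.1592843 ] [ 9.03643456 16.96150647] [ 0.668  0.034 -0.859  0.346 -0.443 -2.378] 0.2654703966466008 [-0.34400673 -0.61419963 -2.41491901]
```

View pics/tw4.png

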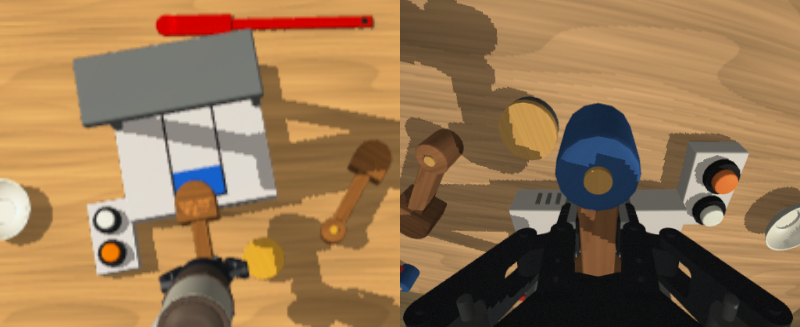

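The tree is held straight, level and above the pad front. White button is far (107,218 in the left half), orange is near (111,252). Next: lower to 10 mm above the pad height, then slide in.

Run:
```python
from pts import *
p,Rt,h,T,q=cur()
S=np.array([.6652,.1333,0]);hs=np.radians(8.95);fs=np.array([np.cos(hs),np.sin(hs),0]);A=pose(hs,rad(17))
def tg(back,z):return S+fs*(-.035-back)+[0,0,z]+A@[0,0,.005]
a=plan(p,Rt,tg(.2,.086),h,T,hs,rad(17),3,q)
print(tg(0,.086));a=plan(a[0],A,tg(0,.086),hs,rad(17),hs,rad(17),8,a[2])
a=plan(a[0],A,tg(0,.075),hs,rad(17),hs,rad(17),4,a[2])
```

```text
0 d [0.66 0.04 2.53] w [-0.003 -0.    -0.   ] deg0.2
1 d [0.66 0.03 2.53] w [-0. -0. -0.] deg0.0
2 d [0.66 0.03 2.53] w [-0. -0. -0.] deg0.0
q5max 0.049 q6min -3.58 err 1.3e-02 vmax 18.04 qend [-0.01  0.18 -1.08  2.16  0.05 -3.58]
[0.6320702  0.12808239 0.08121848]
0 d [-2.39 -0.    0.73] w [0. 0. 0.] deg0.0
1 d [-2.39  0.    0.73] w [0. 0. 0.] deg0.0
2 d [-2.39  0.    0.73] w [0. 0. 0.] deg0.0
3 d [-2.39 -0.    0.73] w [0. 0. 0.] deg0.0
4 d [-2.39 -0.    0.73] w [0. 0. 0.] deg0.0
5 d [-2.39  0.    0.73] w [0. 0. 0.] deg0.0
6 d [-2.39 -0.    0.73] w [0. 0. 0.] deg0.0
7 d [-2.39 -0.    0.73] w [0. 0. 0.] deg0.0
q5max 0.056 q6min -3.60 err 1.3e-02 vmax 8.93 qend [ 0.48  0.47 -0.46  0.26 -0.37 -2.13]
0 d [0.08 0.   0.26] w [0. 0. 0.] deg0.0
1 d [0.08 0.   0.26] w [0. 0. 0.] deg0.0
2 d [0.08 0.   0.26] w [0. 0. 0.] deg0.0
3 d [0.08 0.   0.26] w [0. 0. 0.] deg0.0
q5max -0.342 q6min -2.15 err 3.1e-11 vmax 0.09 qend [ 0.48  0.48 -0.48  0.28 -0.34 -2.15]
```

Run:
```python
from pts import *
p,Rt,h,T,q=cur()
S=np.array([.6652,.1333,0]);hs=np.radians(8.95);fs=np.array([np.cos(hs),np.sin(hs),0]);A=pose(hs,rad(17))
def tg(back,z):return S+fs*(-.035-back)+[0,0,z]+A@[0,0,.005]
a=plan(p,Rt,tg(.05,.115),h,T,hs,rad(17),6,q)
print();a=plan(a[0],A,tg(0,.086),hs,rad(17),hs,rad(17),4,a[2])
```

```text
0 d [-2.2   0.02  1.53] w [-0.003 -0.    -0.   ] deg0.2
1 d [-2.2   0.02  1.53] w [-0. -0. -0.] deg0.0
2 d [-2.2   0.02  1.53] w [-0. -0. -0.] deg0.0
3 d [-2.2   0.02  1.53] w [-0. -0. -0.] deg0.0
4 d [-2.2   0.02  1.53] w [-0. -0. -0.] deg0.0
5 d [-2.2   0.02  1.53] w [-0. -0. -0.] deg0.0
q5max -0.383 q6min -2.38 err 2.6e-10 vmax 0.72 qend [ 0.52  0.36 -0.56  0.28 -0.39 -2.17]

0 d [-0.98 -0.    1.06] w [0. 0. 0.] deg0.0
1 d [-0.98  0.    1.06] w [0. 0. 0.] deg0.0
2 d [-0.98  0.    1.06] w [0. 0. 0.] deg0.0
3 d [-0.98 -0.    1.06] w [0. 0. 0.] deg0.0
q5max -0.373 q6min -2.17 err 1.2e-11 vmax 0.34 qend [ 0.48  0.47 -0.46  0.26 -0.37 -2.13]
```

send_rows --series '[{"dx": -2.2,"dy": 0.02,"dz": 1.53,"wx": -0.003,"wy": 0,"wz": 0,"fingers": 1},{"dx": -2.2,"dy": 0.02,"dz": 1.53,"wx": 0,"wy": 0,"wz": 0,"fingers": 1},{"dx": -2.2,"dy": 0.02,"dz": 1.53,"wx": 0,"wy": 0,"wz": 0,"fingers": 1},{"dx": -2.2,"dy": 0.02,"dz": 1.53,"wx": 0,"wy": 0,"wz": 0,"fingers": 1},{"dx": -2.2,"dy": 0.02,"dz": 1.53,"wx": 0,"wy": 0,"wz": 0,"fingers": 1}]'

```text
time: 9.37
tcp_pos: [0.5588, 0.1159, 0.1181]
tool_rot: [-0.22, 2.837, 0.033]
force: [0.2, -0.0, -2.3]
width: 0.263
```

send_rows --series '[{"dx": -2.2,"dy": 0.02,"dz": 1.53,"wx": 0,"wy": 0,"wz": 0,"fingers": 1},{"dx": 0,"dy": 0,"dz": 0,"wx": 0,"wy": 0,"wz": 0,"fingers": 1},{"dx": 0,"dy": 0,"dz": 0,"wx": 0,"wy": 0,"wz": 0,"fingers": 1},{"dx": 0,"dy": 0,"dz": 0,"wx": 0,"wy": 0,"wz": 0,"fingers": 1}]'

```text
time: 9.7
tcp_pos: [0.582, 0.1202, 0.11]
tool_rot: [-0.221, 2.838, 0.033]
force: [0.3, -0.9, -1.8]
width: 0.264
```

Run:
```python
from pts import *
import pickle
p,Rt,h,T,q=cur();o=r.get_obs();print(p,np.degrees([h,T]),q.round(3),o['force'])
S=np.array([.6652,.1333,0]);hs=np.radians(8.95);fs=np.array([np.cos(hs),np.sin(hs),0]);A=pose(hs,rad(17))
g=p-Rt@[0,0,.005];print('rel',fs@(g-S)+.035,np.cross(fs,g-S)[2],g[2])
s=grab('scene','s5.png');w=grab('wrist','w5.png')
cv2.imwrite('pics/sw5.png',np.hstack([cv2.resize(s['pixels'][120:300,170:380],(420,360)),cv2.resize(w['pixels'],(380,360))])[:,:,::-1])
P=S-fs*.035+[0,0,.086]+A@[0,0,.005];plan(p,Rt,P,h,T,hs,rad(17),5,q)
```

```text
[0.58201987 0.12015538 0.11000349] [ 8.90971431 16.92876484] [ 0.517  0.357 -0.561  0.275 -0.389 -2.173] [ 0.32629004 -0.8539016  -1.8272291 ]
rel -0.050668220298271796 -4.179684909925464e-05 0.1147868318382412
0 d [-0.8   0.    0.85] w [-0. -0. -0.] deg0.0
1 d [-0.8   0.    0.85] w [-0. -0. -0.] deg0.0
2 d [-0.8   0.    0.85] w [-0. -0. -0.] deg0.0
3 d [-0.8   0.    0.85] w [-0. -0. -0.] deg0.0
4 d [-0.8   0.    0.85] w [-0. -0. -0.] deg0.0
q5max -0.373 q6min -2.17 err 1.5e-12 vmax 0.27 qend [ 0.48  0.47 -0.46  0.26 -0.37 -2.13]
```

View pics/sw5.png

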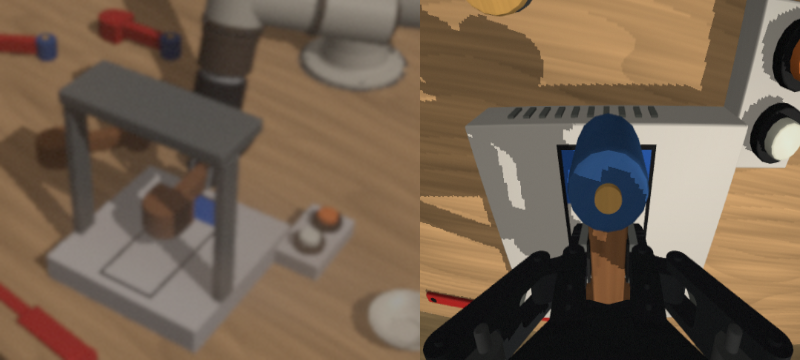

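The tree is under the hood's open front with clear air around the arm. In the wrist view the outline's front corners sit symmetrically about the heel at ≈(185,157) and (319,157). I'll advance, and cross-check the spot from that view.

send_rows --series '[{"dx": -0.8,"dy": 0,"dz": 0.85,"wx": 0,"wy": 0,"wz": 0,"fingers": 1},{"dx": -0.8,"dy": 0,"dz": 0.85,"wx": 0,"wy": 0,"wz": 0,"fingers": 1},{"dx": -0.8,"dy": 0,"dz": 0.85,"wx": 0,"wy": 0,"wz": 0,"fingers": 1},{"dx": -0.8,"dy": 0,"dz": 0.85,"wx": 0,"wy": 0,"wz": 0,"fingers": 1},{"dx": -0.8,"dy": 0,"dz": 0.85,"wx": 0,"wy": 0,"wz": 0,"fingers": 1}]'

```text
time: 10.22
tcp_pos: [0.6339, 0.1301, 0.0813]
tool_rot: [-0.225, 2.836, 0.034]
force: [0.1, 0.8, -3.3]
width: 0.265
```

send_rows --series '[{"dx": 0,"dy": 0,"dz": 0,"wx": 0,"wy": 0,"wz": 0,"fingers": 1},{"dx": 0,"dy": 0,"dz": 0,"wx": 0,"wy": 0,"wz": 0,"fingers": 1},{"dx": 0,"dy": 0,"dz": 0,"wx": 0,"wy": 0,"wz": 0,"fingers": 1}]'

```text
time: 10.47
tcp_pos: [0.6325, 0.1296, 0.0816]
tool_rot: [-0.224, 2.837, 0.034]
force: [0.4, 1.3, -3.2]
width: 0.264
```

Run:
```python
from pts import *
p,Rt,h,T,q=cur();o=r.get_obs();print(p,np.degrees([h,T]),q.round(3),o['force'])
S=np.array([.6652,.1333,0]);hs=np.radians(8.95);fs=np.array([np.cos(hs),np.sin(hs),0])
w=grab('wrist','w6.png')
im=w['pixels'];hsv=cv2.cvtColor(im,cv2.COLOR_RGB2HSV)
m=cv2.inRange(hsv,(16,120,110),(30,255,255));m[:190]=0;m[240:]=0;m[:,:235]=0;m[:,272:]=0;c=cv2.moments(m,True)
u=(c['m10']/c['m00'],c['m01']/c['m00'])
g=p-Rt@[0,0,.005];zb=g[2]-.030;H=onz(w,*u,zb+.051);Cv=H+.078*fs
print('dot',u,'tree centre rel vis',fs@(Cv-S),np.cross(fs,Cv-S)[2],'kin(-.037)',fs@(g-S)+.037,np.cross(fs,g-S)[2],'bottom over pad',zb-.045)
# outline front edge: dark rows along column left/right of heel
v=hsv[:,:,2]
for col in(195,200,300,305,310): print(col,v[120:200:2,col].tolist())
```

```text
[0.63254694 0.12958196 0.08159782] [ 9.03326574 17.01162437] [ 0.486  0.467 -0.458  0.26  -0.376 -2.129] [ 0.41574792  1.34828517 -3.18689602]
dot (253.0840543881335, 213.01730531520394) tree centre rel vis -0.0018090426298301252 0.00037480243391997735 kin(-.037) 0.002703252983720761 0.0014040740368174822 bottom over pad 0.011379048126396188
195 [95, 94, 93, 95, 96, 96, 93, 94, 94, 94, 94, 95, 95, 93, 94, 94, 95, 93, 95, 94, 94, 94, 96, 93, 94, 95, 94, 95, 94, 94, 120, 120, 121, 121, 121, 120, 119, 120, 120, 122]
200 [94, 95, 94, 95, 95, 94, 94, 95, 95, 94, 95, 95, 91, 94, 95, 94, 93, 95, 94, 93, 95, 95, 94, 95, 93, 94, 94, 93, 94, 94, 120, 121, 101, 84, 85, 70, 69, 64, 65, 65]
300 [157, 156, 157, 156, 158, 157, 157, 157, 157, 157, 156, 158, 157, 157, 158, 158, 157, 158, 157, 158, 158, 157, 145, 108, 83, 80, 79, 79, 78, 85, 89, 99, 127, 136, 135, 132, 130, 127, 126, 123]
305 [158, 157, 157, 157, 158, 157, 158, 157, 157, 158, 157, 159, 158, 157, 158, 158, 156, 156, 156, 156, 155, 156, 156, 157, 156, 157, 157, 157, 157, 158, 181, 119, 85, 87, 93, 108, 128, 129, 138, 137]
310 [156, 157, 157, 157, 159, 158, 159, 157, 157, 157, 158, 158, 157, 157, 158, 158, 159, 158, 158, 158, 157, 156, 157, 157, 156, 157, 157, 157, 156, 159, 207, 208, 207, 208, 208, 207, 208, 208, 208, 208]
```

send_rows --series '[{"dx": 0.06,"dy": 0,"dz": 0.19,"wx": 0,"wy": 0,"wz": 0,"fingers": 1},{"dx": 0.06,"dy": 0,"dz": 0.19,"wx": 0,"wy": 0,"wz": 0,"fingers": 1},{"dx": 0.06,"dy": 0,"dz": 0.19,"wx": 0,"wy": 0,"wz": 0,"fingers": 1},{"dx": 0.06,"dy": 0,"dz": 0.19,"wx": 0,"wy": 0,"wz": 0,"fingers": 1},{"dx": 0.03,"dy": 0,"dz": 0.1,"wx": 0,"wy": 0,"wz": 0,"fingers": 1}]'

```text
time: 10.93
tcp_pos: [0.6324, 0.1297, 0.0728]
tool_rot: [-0.224, 2.836, 0.034]
force: [0.2, -0.5, -1.7]
width: 0.264
```

send_rows --series '[{"dx": 0,"dy": 0,"dz": 0,"wx": 0,"wy": 0,"wz": 0,"fingers": 1},{"dx": 0,"dy": 0,"dz": 0,"wx": 0,"wy": 0,"wz": 0,"fingers": 1}]'

```text
time: 11.1
tcp_pos: [0.6327, 0.1298, 0.073]
tool_rot: [-0.225, 2.836, 0.034]
force: [-0.5, -0.3, -3.0]
width: 0.266
```

Run:
```python
from pts import *
p,Rt,h,T,q=cur();o=r.get_obs();print(p,np.degrees([h,T]),o['force'])
S=np.array([.6652,.1333,0]);hs=np.radians(8.95);fs=np.array([np.cos(hs),np.sin(hs),0])
g=p-Rt@[0,0,.005];print('bottom over pad',g[2]-.075,'rel g',fs@(g-S),np.cross(fs,g-S)[2])
w=grab('wrist','w7.png');s=grab('scene','s7.png');t=grab('top','t7.png')
cv2.imwrite('pics/sw7.png',np.hstack([cv2.resize(s['pixels'][120:300,170:380],(420,360)),cv2.resize(w['pixels'],(380,360))])[:,:,::-1])
```

```text
[0.63267265 0.12977283 0.073015  ] [ 9.05020946 17.06507859] [-0.53462886 -0.30336425 -2.9625531 ]
bottom over pad 0.0027948571592542326 rel g -0.03414732368008075 0.0015714067627713981
```

View pics/sw7.png

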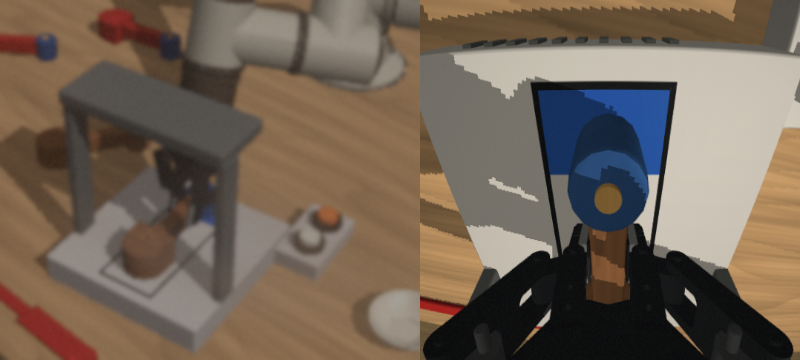

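The wrist view shows the tree nearly centred in the outline: inner front corners at crop (539,90) and (668,90), blue/white border at row 174. I'll cast these onto the pad plane.

Run:
```python
from pts import *
p,Rt,h,T,q=cur()
w=r.grab_frame('wrist');cv=lambda x,y:onz(w,(x-420)*512/380,y*384/360,.045)
a,b=cv(539,90),cv(668,90);c,d=cv(550,174),cv(659.5,174)
print(a,b,c,d,np.linalg.norm(a-b),np.linalg.norm(c-d))
n=(a-b)/np.linalg.norm(a-b);hs=np.arctan2(-n[0],n[1]);f=np.array([np.cos(hs),np.sin(hs),0]);print('heading',np.degrees(hs),'blue length',f@(c-a))
S=(a+b)/2+.11*f;S2=(c+d)/2+.06*f;print('spot',S,S2)
u=(253.1,213.);g=p-Rt@[0,0,.005];H=onz(w,*u,g[2]-.030+.051);C1=H+.078*np.array([np.cos(h),np.sin(h),0])
for s in(S,S2):print('centre rel',f@(C1-s),np.cross(f,C1-s)[2])
```

```text
[0.56517759 0.07311755 0.045     ] [0.55213511 0.15523035 0.045     ] [0.61515493 0.08044973 0.045     ] [0.60170187 0.16465252 0.045     ] 0.08314215826443819 0.0852707108255512
heading -170.9747532477075 blue length -0.050508785981750404
spot [0.45001822 0.09691829 0.045     ] [0.54917124 0.11313895 0.045     ]
centre rel -0.2166623555307613 -0.002866207080833204
centre rel -0.11619239107005365 -0.002400469614808047
```

Corrected for sign, the heading is 9.03° and the centre is −3.5 mm along, +2.6 mm across. I'll shift it, then lower the last 2.8 mm slowly.

send_rows --series '[{"dx": -0.15,"dy": -0.12,"dz": 0.05,"wx": 0,"wy": 0,"wz": 0,"fingers": 1},{"dx": -0.14,"dy": -0.12,"dz": 0.04,"wx": 0,"wy": 0,"wz": 0,"fingers": 1},{"dx": 0.03,"dy": 0,"dz": 0.09,"wx": 0,"wy": 0,"wz": 0,"fingers": 1},{"dx": 0.03,"dy": 0,"dz": 0.09,"wx": 0,"wy": 0,"wz": 0,"fingers": 1},{"dx": 0,"dy": 0,"dz": 0,"wx": 0,"wy": 0,"wz": 0,"fingers": 1}]'

```text
time: 11.72
tcp_pos: [0.6359, 0.1277, 0.0708]
tool_rot: [-0.224, 2.836, 0.034]
force: [-0.5, -0.1, -2.9]
width: 0.267
```

send_rows --series '[{"dx": 0.02,"dy": 0,"dz": 0.06,"wx": 0,"wy": 0,"wz": 0,"fingers": 1},{"dx": 0,"dy": 0,"dz": 0,"wx": 0,"wy": 0,"wz": 0,"fingers": 1},{"dx": 0,"dy": 0,"dz": 0,"wx": 0,"wy": 0,"wz": 0,"fingers": 1}]'

```text
time: 11.97
tcp_pos: [0.636, 0.1279, 0.0705]
tool_rot: [-0.224, 2.836, 0.034]
force: [-0.3, -0.5, -2.7]
width: 0.265
```

send_rows --series '[{"dx": 0.02,"dy": 0,"dz": 0.06,"wx": 0,"wy": 0,"wz": 0,"fingers": 1},{"dx": 0,"dy": 0,"dz": 0,"wx": 0,"wy": 0,"wz": 0,"fingers": 1},{"dx": 0,"dy": 0,"dz": 0,"wx": 0,"wy": 0,"wz": 0,"fingers": 1}]'

```text
time: 12.22
tcp_pos: [0.6361, 0.128, 0.0703]
tool_rot: [-0.225, 2.835, 0.035]
force: [-0.8, -0.5, -0.2]
width: 0.266
```

Contact: the load is carried by the pad. Now release.

send_rows --series '[{"dx": 0,"dy": 0,"dz": 0,"wx": 0,"wy": 0,"wz": 0,"fingers": 0.3},{"dx": 0,"dy": 0,"dz": 0,"wx": 0,"wy": 0,"wz": 0,"fingers": 0.1},{"dx": 0,"dy": 0,"dz": 0,"wx": 0,"wy": 0,"wz": 0,"fingers": -0.2},{"dx": 0,"dy": 0,"dz": 0,"wx": 0,"wy": 0,"wz": 0,"fingers": -0.6},{"dx": 0,"dy": 0,"dz": 0,"wx": 0,"wy": 0,"wz": 0,"fingers": -0.8}]'

```text
time: 12.63
tcp_pos: [0.6363, 0.128, 0.0702]
tool_rot: [-0.224, 2.835, 0.035]
force: [0.2, 0.3, -1.0]
width: 0.854
```

send_rows --series '[{"dx": 0,"dy": 0,"dz": 0,"wx": 0,"wy": 0,"wz": 0,"fingers": -0.8},{"dx": 0,"dy": 0,"dz": 0,"wx": 0,"wy": 0,"wz": 0,"fingers": -0.8},{"dx": 0,"dy": 0,"dz": 0,"wx": 0,"wy": 0,"wz": 0,"fingers": -0.8},{"dx": 0,"dy": 0,"dz": 0,"wx": 0,"wy": 0,"wz": 0,"fingers": -0.8},{"dx": 0,"dy": 0,"dz": 0,"wx": 0,"wy": 0,"wz": 0,"fingers": -0.8}]'

```text
time: 13.05
tcp_pos: [0.636, 0.1279, 0.0699]
tool_rot: [-0.224, 2.836, 0.034]
force: [0.1, 0.3, -0.1]
width: 0.9
```

Run:
```python
from pts import *
p,Rt,h,T,q=cur();o=r.get_obs();print(p,o['width'],o['force'])
w=grab('wrist','w8.png');hsv=cv2.cvtColor(w['pixels'],cv2.COLOR_RGB2HSV)
m=cv2.inRange(hsv,(16,120,110),(30,255,255));m[:180]=0;m[250:]=0;m[:,:225]=0;m[:,285:]=0;c=cv2.moments(m,True)
u=(c['m10']/c['m00'],c['m01']/c['m00']);H=onz(w,*u,.096);hs=rad(9.03);f=np.array([np.cos(hs),np.sin(hs),0]);C1=H+.078*f;S=np.array([.6675,.1317,0])
print(u,'centre rel',f@(C1-S),np.cross(f,C1-S)[2])
# retreat: along tool -z then back & up
a=plan(p,Rt,p-Rt@[0,0,.06],h,T,h,T,4,q);b=plan(a[0],Rt,np.array([.42,.10,.20]),h,T,h,rad(5),7,a[2])
```

```text
[0.63599616 0.12787679 0.06989374] 0.8997205630761399 [ 0.14186659  0.30591128 -0.1029279 ]
(253.3320895522388, 213.6455223880597) centre rel -0.0006648575975438839 0.0002633999029216184
0 d [ 0.  -0.  -1.5] w [ 0.001 -0.    -0.   ] deg0.0
1 d [-0.  -0.  -1.5] w [0. 0. 0.] deg0.0
2 d [-0.  -0.  -1.5] w [0. 0. 0.] deg0.0
3 d [-0.  -0.  -1.5] w [0. 0. 0.] deg0.0
q5max -0.346 q6min -2.14 err 2.4e-12 vmax 0.40 qend [ 0.5   0.39 -0.43  0.21 -0.48 -2.08]
0 d [ 2.43  0.09 -1.83] w [0.001 0.03  0.   ] deg1.7
1 d [ 2.48  0.09 -1.76] w [-0.    0.03  0.  ] deg1.7
2 d [ 2.53  0.09 -1.68] w [-0.    0.03  0.  ] deg1.7
3 d [ 2.58  0.09 -1.61] w [-0.    0.03 -0.  ] deg1.7
4 d [ 2.63  0.09 -1.53] w [0.   0.03 0.  ] deg1.7
5 d [ 2.67  0.09 -1.45] w [-0.    0.03  0.  ] deg1.7
6 d [ 2.72  0.09 -1.37] w [-0.    0.03  0.  ] deg1.7
q5max -0.477 q6min -2.09 err 8.7e-12 vmax 0.73 qend [ 0.64  0.05 -0.58  0.05 -0.86 -2.09]
```

View pics/w8.png

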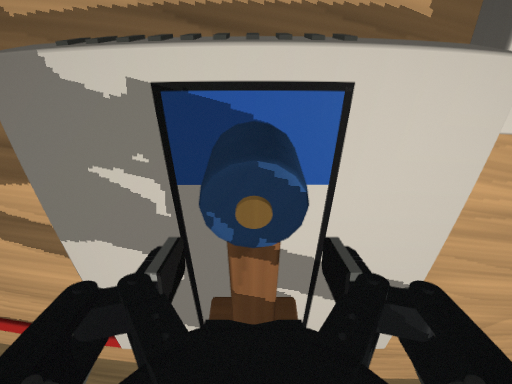

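The tree is down, released and centred (−0.7, +0.3 mm by the image), with its heel on the blue end. Retreating along the tool axis, then on towards the buttons.

send_rows --series '[{"dx": 0,"dy": 0,"dz": -1.0,"wx": 0,"wy": 0,"wz": 0,"fingers": -0.8},{"dx": 0,"dy": 0,"dz": -1.6,"wx": 0,"wy": 0,"wz": 0,"fingers": -0.8},{"dx": 0,"dy": 0,"dz": -1.7,"wx": 0,"wy": 0,"wz": 0,"fingers": -0.8},{"dx": 0,"dy": 0,"dz": -1.7,"wx": 0,"wy": 0,"wz": 0,"fingers": -0.8},{"dx": 2.43,"dy": 0.09,"dz": -1.83,"wx": 0,"wy": 0.03,"wz": 0,"fingers": -0.8}]'

```text
time: 13.52
tcp_pos: [0.5924, 0.1224, 0.1402]
tool_rot: [-0.227, 2.861, 0.033]
force: [0.3, 0.5, 1.6]
width: 0.905
```

send_rows --series '[{"dx": 2.48,"dy": 0.09,"dz": -1.76,"wx": 0,"wy": 0.03,"wz": 0,"fingers": -0.8},{"dx": 2.53,"dy": 0.09,"dz": -1.68,"wx": 0,"wy": 0.03,"wz": 0,"fingers": 1},{"dx": 2.58,"dy": 0.09,"dz": -1.61,"wx": 0,"wy": 0.03,"wz": 0,"fingers": 1},{"dx": 2.63,"dy": 0.09,"dz": -1.53,"wx": 0,"wy": 0.03,"wz": 0,"fingers": 1},{"dx": 0,"dy": 0,"dz": 0,"wx": 0,"wy": 0,"wz": 0,"fingers": 1}]'

```text
time: 13.93
tcp_pos: [0.4741, 0.1066, 0.1821]
tool_rot: [-0.237, 2.983, 0.022]
force: [0.2, -0.2, -0.0]
width: 0.338
```

send_rows --series '[{"dx": 0,"dy": 0,"dz": 0,"wx": 0,"wy": 0,"wz": 0,"fingers": 1},{"dx": 0,"dy": 0,"dz": 0,"wx": 0,"wy": 0,"wz": 0,"fingers": 1}]'

```text
time: 14.1
tcp_pos: [0.4771, 0.1073, 0.1799]
tool_rot: [-0.237, 2.983, 0.02]
force: [0.1, 0.4, 0.6]
width: 0.044
```

Run:
```python
from pts import *
import pickle
p,Rt,h,T,q=cur();o=r.get_obs();print(p,np.degrees([h,T]),q.round(3),o['width'],o['force'])
t=grab('top','t9.png');w=grab('wrist','w9.png');pickle.dump((t,w),open('tw9.pkl','wb'))
cv2.imwrite('pics/tw9.png',np.hstack([cv2.resize(t['pixels'][80:260,100:320],(400,327)),cv2.resize(w['pixels'],(400,327))])[:,:,::-1])
a=plan(p,Rt,np.array([.5204,.2788,.115]),h,T,h,0,7,q)
```

```text
[0.47706577 0.10728764 0.17993893] [9.06895413 8.57305255] [ 0.591  0.149 -0.545  0.091 -0.742 -2.066] 0.043547033948049305 [0.13625138 0.3876717  0.61224254]
0 d [-0.85  2.32  1.07] w [0.001 0.021 0.   ] deg1.2
1 d [-0.87  2.32  1.05] w [0.    0.021 0.   ] deg1.2
2 d [-0.89  2.32  1.03] w [ 0.     0.021 -0.   ] deg1.2
3 d [-0.91  2.32  1.01] w [0.    0.021 0.   ] deg1.2
4 d [-0.94  2.32  0.99] w [-0.     0.021 -0.   ] deg1.2
5 d [-0.96  2.32  0.97] w [-0.     0.021  0.   ] deg1.2
6 d [-0.98  2.32  0.95] w [ 0.     0.021 -0.   ] deg1.2
q5max -0.741 q6min -2.18 err 6.6e-12 vmax 0.64 qend [ 0.77  0.45 -0.25  0.   -0.87 -2.18]
```

View pics/tw9.png

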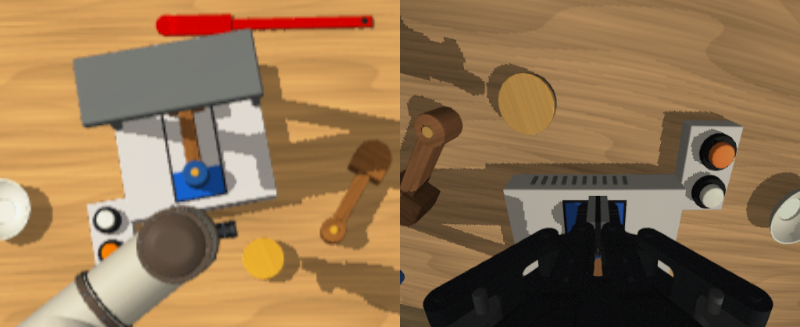

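The tree lies centred in the outline with its heel on blue, and the buttons are visible. Going above white; I'll also triangulate both button tops.

send_rows --series '[{"dx": -0.85,"dy": 2.32,"dz": 1.07,"wx": 0,"wy": 0.021,"wz": 0,"fingers": 1},{"dx": -0.87,"dy": 2.32,"dz": 1.05,"wx": 0,"wy": 0.021,"wz": 0,"fingers": 1},{"dx": -0.89,"dy": 2.32,"dz": 1.03,"wx": 0,"wy": 0.021,"wz": 0,"fingers": 1},{"dx": -0.91,"dy": 2.32,"dz": 1.01,"wx": 0,"wy": 0.021,"wz": 0,"fingers": 1},{"dx": -0.94,"dy": 2.32,"dz": 0.99,"wx": 0,"wy": 0.021,"wz": 0,"fingers": 1}]'

```text
time: 14.62
tcp_pos: [0.5082, 0.2304, 0.1313]
tool_rot: [-0.244, 3.091, 0.004]
force: [0.5, 0.3, 0.6]
width: 0.004
```

send_rows --series '[{"dx": -0.96,"dy": 2.32,"dz": 0.97,"wx": 0,"wy": 0.021,"wz": 0,"fingers": 1},{"dx": -0.98,"dy": 2.32,"dz": 0.95,"wx": 0,"wy": 0.021,"wz": 0,"fingers": 1},{"dx": 0,"dy": 0,"dz": 0,"wx": 0,"wy": 0,"wz": 0,"fingers": 1},{"dx": 0,"dy": 0,"dz": 0,"wx": 0,"wy": 0,"wz": 0,"fingers": 1},{"dx": 0,"dy": 0,"dz": 0,"wx": 0,"wy": 0,"wz": 0,"fingers": 1}]'

```text
time: 15.03
tcp_pos: [0.52, 0.2778, 0.1132]
tool_rot: [0.247, -3.131, 0.001]
force: [-0.2, -0.3, -0.1]
width: 0.003
```

Run:
```python
from pts import *
import pickle
p,Rt,h,T,q=cur();o=r.get_obs();print(p,np.degrees([h,T]),o['width'],o['force'])
D=pickle.load(open('D0.pkl','rb'));t,w=pickle.load(open('tw9.pkl','rb'))
def cen(im,lo,hi,box):
    x0,y0,x1,y1=box;m=cv2.inRange(cv2.cvtColor(im['pixels'][y0:y1,x0:x1],cv2.COLOR_RGB2HSV),lo,hi)
    n,l,s,c=cv2.connectedComponentsWithStats(m);i=1+s[1:,4].argmax();return c[i]+[x0,y0],s[i]
def tri(a,u,b,v):
    A,x=ray(a,*u);B,y=ray(b,*v);s=np.linalg.lstsq(np.c_[x,-y],B-A,rcond=None)[0];return ((A+x*s[0]+B+y*s[1])/2).round(4),np.linalg.norm(A+x*s[0]-B-y*s[1]).round(4)
OR=((5,180,170),(16,255,255));wo=cen(w,*OR,(370,130,460,250));to=cen(D['top'],*OR,(140,180,185,235))
WH=((0,0,205),(180,45,255));wt=cen(w,(0,0,195),(180,45,255),(375,200,420,250));tt=cen(D['top'],(0,0,200),(180,60,255),(151,193,167,209))
print(wo,to,tri(w,wo[0],D['top'],to[0]));print(wt,tt,tri(w,wt[0],D['top'],tt[0]))
for z in(.045,.05):print(z,onz(w,*wo[0],z).round(4),onz(w,*wt[0],z).round(4),onz(w,398,232,z).round(4))
```

```text
[0.52003102 0.27782396 0.11315967] [ 9.03261999 -0.04913583] 0.002695815813142086 [-0.17196716 -0.31672202 -0.05086496]
(array([413.74094203, 183.69384058]), array([ 30,  41,  28,  27, 552], dtype=int32)) (array([160.11538462, 218.52564103]), array([16, 34, 10, 10, 78], dtype=int32)) (array([0.4652, 0.2727, 0.0478]), np.float64(0.0006))
(array([404.59683794, 230.30434783]), array([ 19,  22,  20,  20, 253], dtype=int32)) (array([157.32258065, 200.37096774]), array([ 2,  3,  9,  9, 62], dtype=int32)) (array([0.5203, 0.2821, 0.0511]), np.float64(0.0032))
0.045 [0.4663 0.2746 0.045 ] [0.5223 0.2879 0.045 ] [0.5256 0.281  0.045 ]
0.05 [0.4647 0.271  0.05  ] [0.5197 0.284  0.05  ] [0.5229 0.2773 0.05  ]
```

send_rows --series '[{"dx": -0.24,"dy": 0.26,"dz": 1.5,"wx": 0,"wy": 0,"wz": 0,"fingers": 1},{"dx": 0,"dy": 0,"dz": 1.5,"wx": 0,"wy": 0,"wz": 0,"fingers": 1},{"dx": 0,"dy": 0,"dz": 1.2,"wx": 0,"wy": 0,"wz": 0,"fingers": 1},{"dx": 0,"dy": 0,"dz": 0.3,"wx": 0,"wy": 0,"wz": 0,"fingers": 1},{"dx": 0,"dy": 0,"dz": 0,"wx": 0,"wy": 0,"wz": 0,"fingers": 1}]'

```text
time: 15.45
tcp_pos: [0.5217, 0.2801, 0.0688]
tool_rot: [0.246, -3.131, 0.001]
force: [-0.3, 0.4, -0.3]
width: 0.001
```

send_rows --series '[{"dx": 0,"dy": 0,"dz": 0.2,"wx": 0,"wy": 0,"wz": 0,"fingers": 1},{"dx": 0,"dy": 0,"dz": 0.2,"wx": 0,"wy": 0,"wz": 0,"fingers": 1},{"dx": 0,"dy": 0,"dz": 0,"wx": 0,"wy": 0,"wz": 0,"fingers": 1}]'

```text
time: 15.7
tcp_pos: [0.5228, 0.2815, 0.0661]
tool_rot: [-0.248, 3.129, 0.002]
force: [0.6, -0.5, 1.3]
width: -0.0
```

send_rows --series '[{"dx": 0,"dy": 0,"dz": 0.2,"wx": 0,"wy": 0,"wz": 0,"fingers": 1},{"dx": 0,"dy": 0,"dz": 0.2,"wx": 0,"wy": 0,"wz": 0,"fingers": 1},{"dx": 0,"dy": 0,"dz": 0,"wx": 0,"wy": 0,"wz": 0,"fingers": 1}]'

```text
time: 15.95
tcp_pos: [0.5227, 0.2816, 0.0618]
tool_rot: [-0.248, 3.129, 0.002]
force: [-0.1, -0.8, 3.7]
width: -0.002
```

send_rows --series '[{"dx": 0,"dy": 0,"dz": 0.15,"wx": 0,"wy": 0,"wz": 0,"fingers": 1},{"dx": 0,"dy": 0,"dz": 0.1,"wx": 0,"wy": 0,"wz": 0,"fingers": 1},{"dx": 0,"dy": 0,"dz": 0,"wx": 0,"wy": 0,"wz": 0,"fingers": 1}]'

```text
time: 16.2
tcp_pos: [0.5228, 0.2816, 0.0601]
tool_rot: [-0.249, 3.129, 0.001]
force: [-0.7, -1.4, 8.1]
width: -0.003
```

Bottomed out: 6 mm travel at 8 N. I'll release it, cross to orange and press that the same way.

send_rows --series '[{"dx": 0,"dy": 0,"dz": 0.05,"wx": 0,"wy": 0,"wz": 0,"fingers": 1},{"dx": 0,"dy": 0,"dz": -0.5,"wx": 0,"wy": 0,"wz": 0,"fingers": 1},{"dx": 0,"dy": 0,"dz": -1.2,"wx": 0,"wy": 0,"wz": 0,"fingers": 1},{"dx": 0,"dy": 0,"dz": -1.5,"wx": 0,"wy": 0,"wz": 0,"fingers": 1},{"dx": 0,"dy": 0,"dz": 0,"wx": 0,"wy": 0,"wz": 0,"fingers": 1}]'

```text
time: 16.62
tcp_pos: [0.5232, 0.2825, 0.0923]
tool_rot: [-0.248, 3.127, 0.005]
force: [0.2, 0.5, -0.8]
width: 0.003
```

send_rows --series '[{"dx": 1.5,"dy": 0,"dz": 0,"wx": 0,"wy": 0,"wz": 0,"fingers": 1},{"dx": 2.2,"dy": 0,"dz": 0,"wx": 0,"wy": 0,"wz": 0,"fingers": 1},{"dx": 2.1,"dy": 0,"dz": 0,"wx": 0,"wy": 0,"wz": 0,"fingers": 1},{"dx": 0,"dy": 0,"dz": 0,"wx": 0,"wy": 0,"wz": 0,"fingers": 1},{"dx": 0,"dy": 0,"dz": 0,"wx": 0,"wy": 0,"wz": 0,"fingers": 1}]'

```text
time: 17.03
tcp_pos: [0.4638, 0.272, 0.0896]
tool_rot: [0.249, -3.131, 0.0]
force: [0.2, 0.9, 0.4]
width: 0.004
```

send_rows --series '[{"dx": 0,"dy": 0,"dz": 1.0,"wx": 0,"wy": 0,"wz": 0,"fingers": 1},{"dx": 0,"dy": 0,"dz": 1.0,"wx": 0,"wy": 0,"wz": 0,"fingers": 1},{"dx": 0,"dy": 0,"dz": 0.3,"wx": 0,"wy": 0,"wz": 0,"fingers": 1},{"dx": 0,"dy": 0,"dz": 0.2,"wx": 0,"wy": 0,"wz": 0,"fingers": 1},{"dx": 0,"dy": 0,"dz": 0,"wx": 0,"wy": 0,"wz": 0,"fingers": 1}]'

```text
time: 17.45
tcp_pos: [0.4647, 0.2718, 0.0642]
tool_rot: [0.247, -3.131, 0.002]
force: [-2.0, -0.6, 2.1]
width: -0.003
```

send_rows --series '[{"dx": 0,"dy": 0,"dz": 0.2,"wx": 0,"wy": 0,"wz": 0,"fingers": 1},{"dx": 0,"dy": 0,"dz": 0.15,"wx": 0,"wy": 0,"wz": 0,"fingers": 1},{"dx": 0,"dy": 0,"dz": 0.1,"wx": 0,"wy": 0,"wz": 0,"fingers": 1},{"dx": 0,"dy": 0,"dz": 0,"wx": 0,"wy": 0,"wz": 0,"fingers": 1},{"dx": 0,"dy": 0,"dz": 0,"wx": 0,"wy": 0,"wz": 0,"fingers": 1}]'

```text
time: 17.87
tcp_pos: [0.4649, 0.272, 0.0609]
tool_rot: [-0.248, 3.131, 0.0]
force: [-1.7, -2.3, 4.0]
width: 0.002
```

send_rows --series '[{"dx": 0,"dy": 0,"dz": 0.1,"wx": 0,"wy": 0,"wz": 0,"fingers": 1},{"dx": 0,"dy": 0,"dz": 0.05,"wx": 0,"wy": 0,"wz": 0,"fingers": 1},{"dx": 0,"dy": 0,"dz": 0,"wx": 0,"wy": 0,"wz": 0,"fingers": 1},{"dx": 0,"dy": 0,"dz": 0,"wx": 0,"wy": 0,"wz": 0,"fingers": 1}]'

```text
time: 18.2
tcp_pos: [0.4649, 0.272, 0.06]
tool_rot: [-0.248, 3.131, 0.0]
force: [-3.3, -2.8, 9.3]
width: -0.004
```

Orange bottomed out too (9 N at the same height). I'll rise clear and check.

send_rows --series '[{"dx": 0,"dy": 0,"dz": -0.5,"wx": 0,"wy": 0,"wz": 0,"fingers": 1},{"dx": 0,"dy": 0,"dz": -1.5,"wx": 0,"wy": 0,"wz": 0,"fingers": 1},{"dx": 0,"dy": 0,"dz": -2.5,"wx": 0,"wy": 0,"wz": 0,"fingers": 1},{"dx": 1.0,"dy": 0,"dz": -2.5,"wx": 0,"wy": 0,"wz": 0,"fingers": 1},{"dx": 1.5,"dy": 0,"dz": -2.0,"wx": 0,"wy": 0,"wz": 0,"fingers": 1}]'

```text
time: 18.62
tcp_pos: [0.4416, 0.2696, 0.1507]
tool_rot: [-0.247, 3.128, 0.005]
force: [-0.3, 0.9, 1.3]
width: 0.001
```

send_rows --series '[{"dx": 0,"dy": 0,"dz": 0,"wx": 0,"wy": 0,"wz": 0,"fingers": 1},{"dx": 0,"dy": 0,"dz": 0,"wx": 0,"wy": 0,"wz": 0,"fingers": 1},{"dx": 0,"dy": 0,"dz": 0,"wx": 0,"wy": 0,"wz": 0,"fingers": 1},{"dx": 0,"dy": 0,"dz": 0,"wx": 0,"wy": 0,"wz": 0,"fingers": 1}]'

```text
time: 18.95
tcp_pos: [0.4401, 0.2682, 0.148]
tool_rot: [0.247, -3.132, 0.0]
force: [0.9, -0.2, 0.5]
width: -0.001
```

Run:
```python
from pts import *
o=r.get_obs();print(o['tcp_pos'],o['force'],o['time'])
t=grab('top','t10.png');s=grab('scene','s10.png')
cv2.imwrite('pics/ts10.png',np.hstack([cv2.resize(t['pixels'][80:260,80:320],(400,300)),cv2.resize(s['pixels'][120:300,170:410],(400,300))])[:,:,::-1])
m=cv2.inRange(cv2.cvtColor(t['pixels'],cv2.COLOR_RGB2HSV),(16,120,120),(30,255,255));m[:165]=0;m[190:]=0;m[:,195:]=m[:,195:];m[:,:200]=0;m[:,218:]=0
n,l,st,c=cv2.connectedComponentsWithStats(m);f=np.array([np.cos(rad(9.03)),np.sin(rad(9.03)),0]);S=np.array([.6675,.1317,0])
for i in range(1,n):
    H=onz(t,*c[i],.096);print(c[i],st[i,4],'centre rel',f@(H+.078*f-S),np.cross(f,H-S)[2])
```

```text
[0.44014779 0.26816193 0.14800934] [ 0.92545584 -0.18203429  0.54492323] 18.95
[206.71428571 174.5       ] 14 centre rel 0.0011801486118998587 0.00216212395813533
```

View pics/ts10.png

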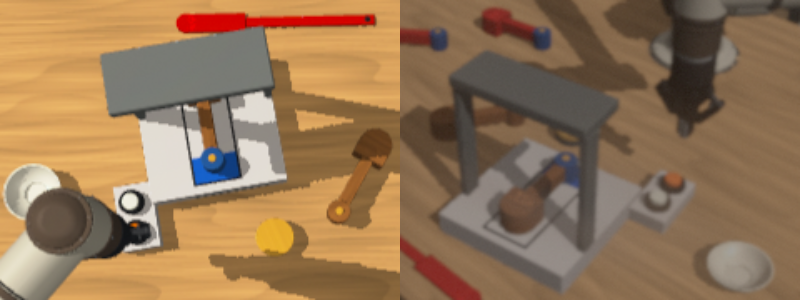

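The final view shows the tree in the outline with its heel on blue, centre ≈(+1, +2) mm. Both buttons are up, the plain tree, dish and tin look untouched, and the robot is clear. Handing in.

```bash
python3 -c "
from rig import r
print(r.hand_in())"
```

```text
the job is handed in; nothing more can be done
None
```

The job is done and handed in at about 19 s of the 51 s allowed; the hand-in reports no verdict.

**Placing:** The blue-heeled cedar tree lies released inside the outline, with its heel at the blue end. Its centre measured (−0.7, +0.3) mm from the outline's middle in the wrist camera and (+1.2, +2.2) mm in the top camera; the limit is 12 mm. In the pictures it lies flat and at rest.

**Buttons:** I pressed white first, then orange after white was released. Each bottomed out at about 6 mm travel with 8–9 N, and in the last pictures both look up. Button height was the least certain measurement, with white and orange differing by about 3 mm. I judged both presses by the contact force.

**What differed from the instructions:**
- **Tilt:** The suggested 25–40° tilt was out of reach, because joint 5 hits its limit. I set the tree down once, about 7 cm further out, and gripped it again nearer the heel at 17°. By my geometry that keeps at least the roof clearance of 25° at mid-bar, and no contact with the hood showed in the force readings.
- **Touchdown on the bench:** That intermediate set-down read about 75 N at the wrist, under the 120 N limit but harder than I wanted. I lowered the tree onto the pad much more slowly, with no measurable bump.
- **Refused call:** One move call was refused for a badly formed row and was sent again.

The plain tree, dish and tin look unmoved in the final images; I did not measure their positions again.

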